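# Scoop the jar lids out from under the wire shelf

### The job

Some black jar lids have slid under the low wire shelf. Take the flat scoop by its upright black handle, run it under each lid against the shelf's back plate, lift the lid out and tip it into the grey tray, without touching a lid with the gripper; when every lid is in the tray, set the scoop flat on the middle of its rubber mat and let go. Leave the two spice jars and the stack of cups where they stand.

Things in the scene. Friction and masses are not known exactly. Their poses are not given: they have to be found in the camera images.
- shelf: low wire shelf of steel, fixed, 408 mm wide (its y) and 86 mm deep, open to the front (its -x, toward the robot) and with no floor: the table top is its floor. Origin: on the table, in the middle of the front face of the back plate; the free space runs from x = 0 to x = -82 mm and y = -200 to +200 mm. End plates and back plate are 4 mm thick and 72 mm high; the roof of wires along y leaves 61 mm of free height above the table and ends at 72 mm; front wire at x = -78 mm
- tray: grey open-topped plastic tray, fixed, outside 190 mm (its x) by 140 mm (its y) by 55 mm high, walls and floor 4 mm thick; origin on the table under its centre. It stands at the left or the right; a wall of the room rises 0.53 m to the right of the robot, so leave room there for a leaning wrist
- mat: black rubber mat, fixed, 200 mm (its x) by 140 mm (its y), 3 mm thick; origin on the table under its centre; the scoop starts on it. It lies on the side away from the tray
- scoop_pan (a point): flat aluminium scoop, 250 g, loose, standing level on the mat. This point is on its underside in mid length; its x axis points to the open front edge, z up. Front edge (1.2 mm thin, 82 mm wide) at x = +70 mm; a shallow ramp rises to the 3 mm thick floor at x = +47 mm; floor back to x = -67 mm; side walls 2.5 mm thick and 23 mm high from x = -41 to +33 mm, 77 mm free between them; rear wall, 33 mm high, at x = -40 mm
- scoop_grip (a point): centre of the scoop's upright black handle block, 24 mm thick along the scoop's x, 38 mm wide along its y, 58 mm high, round edges; 58 mm behind and 115 mm above scoop_pan, on a narrower post; axes as scoop_pan. Pressed down while pushed forward, the front edge digs in and sticks: run it touching lightly or up to 1 mm above the table
- lid1_mid (a point): round black plastic jar lid, 60 mm across, 24 mm high, about 40 g, lying on its flat top under the wire shelf, open side up, its lower edge well rounded (7 mm); this point is its centre, half-way up. May be absent
- lid2_mid (a point): round black plastic jar lid, 60 mm across, 24 mm high, about 40 g, lying on its flat top under the wire shelf, open side up, its lower edge well rounded (7 mm); this point is its centre, half-way up. May be absent
- lid3_mid (a point): round black plastic jar lid, 60 mm across, 24 mm high, about 40 g, lying on its flat top under the wire shelf, open side up, its lower edge well rounded (7 mm); this point is its centre, half-way up. May be absent
- lid4_mid (a point): round black plastic jar lid, 60 mm across, 24 mm high, about 40 g, lying on its flat top under the wire shelf, open side up, its lower edge well rounded (7 mm); this point is its centre, half-way up. May be absent
- sesame_jar_mid (a point): spice jar with a red top, 45 mm across, 106 mm high, standing behind on the right, loose; its centre. Not to be disturbed
- pepper_jar_mid (a point): spice jar with a dark top, 44 mm across, 96 mm high, beside the other jar, loose; its centre. Not to be disturbed
- cup_stack_2_mid (a point): stack of green food cups, 72 mm across, 47 mm high, standing behind on the left, loose; its centre. Not to be disturbed
Things that resemble listed ones, but are neither listed nor needed, are in the scene too. Leave any pink or yellow look-alike of the part that bears lid1_mid alone.

How it is judged:
By the outcome, as a careful person would: the job done as asked, in the order asked, and still so for the second after the job is handed in, with the robot touching nothing.
Of lid1, lid2, lid3, lid4 only 3 to 4 are there at a start; the rules pass over those that are not, and their reading is None.
At some moment in a run one of lid1, lid2, lid3, lid4 may be knocked a few centimetres aside while the robot is not near it.
It also fails if it takes over 210 s, if anything falls off the work surface, if the arm or the gripper's body presses on something with over 40 N, if the wrist force passes 120 N, or if a joint passes its speed limit or range.

### The arm

A 6-joint arm with a two-finger parallel gripper is mounted at the origin on a cart in front of the work surface, level with it; the furniture and walls round the work are solid. World frame = base frame: x ahead of the robot, y to its left, z up, the work surface at z = 0. Lengths are in m, angles in degrees, forces in N, time in s.
With the tool pointing down it reaches from about 0.4 to 0.825 m from the base axis. Payload 7 kg.
Tool frame: the origin (TCP) lies at the centre of the arm's flange, where the gripper is bolted on; the fingertips stand 178 mm ahead of it and the grasp point (between the pads) lies 159 mm ahead of it; y points along the fingers, x is the direction in which the jaws open and shut, and the axes are right-handed (so a half turn about y gives the same grasp; the last joint's range is limited). The gripper opens to 88 mm and grips with 3 to 60 N. Pads are 19 mm wide; open, the fingers measure 130 mm over their backs; the gripper's body (78 mm by 193 mm) begins 47 mm behind the grasp point.
Start: joints at [92.882, 20.546, 0.682, 0, -70.136, -16.507], TCP at [0.159, 0.656, 0.405] pointing down, gripper open.
Joint ranges: [-176.03, 176.03], [-82.01, 121.73], [-58.28, 71.71], [-173.87, 95.51], [-174.79, -0.11], [-173.66, 173.66]. Speed limits (degrees/s): [136.94, 136.94, 172.46, 180, 180, 180].

### API

Orientations are given as [roll, pitch, yaw] about the fixed x, y, z axes, in that order (R = Rz(yaw) Ry(pitch) Rx(roll)).
In Python, from plant import state, read_camera, manip, models gives the robot as it stands.
- The arm moves only by the tool carry_out, never from a script. Its argument "plan" is a list of rows, each an object with "rotation": the turn, a rotation vector about the tool's x, y, z in rad, a list of three; "slide": the shift along the tool's x, y, z in cm, a list of three; "jaw": the finger opening in cm, from 0 to 8.76. In form: [{"rotation": [rx, ry, rz], "slide": [dx, dy, dz], "jaw": jaw}, ...]. A call has 1 to 8 rows; each row is the pose to reach, as a shift and turn from the pose measured when the call began, along the tool's axes at that moment; what a row does not reach only later rows make up. A row lasts 1/8 s, in which the tool goes at most 62.5 mm and 10.7 degrees, less where a joint would pass 70% of its speed; a pose out of reach is approached as far as the arm can. A call with a gripper value outside its range is refused whole. The fingers move at their own pace and stop on an object; "newtons" is the grip in N (left out, the last holds). Time passes only in rows, so rows that repeat a pose let the fingers close. It gives the time, the measured TCP pose, the force and the opening at its end, in the units of the state.
- state(): the state, without advancing time (a new reading comes with each control period).
- read_camera(name): name is "scene" or "top" or "wrist"; returns a dict with "img" (400x640x3 uint8, blue, green, red), "fx", "fy", "cx", "cy" (pixels), "pose" (4x4, takes a point from camera to world coordinates); the wrist camera has in their place "hand_eye" (4x4, takes a point from camera to tool coordinates, whose origin is the TCP and whose axes are the tool frame's). Camera axes: x right, y down, z forward; pixel columns grow to the right and rows downward; lengths in m; the calibration is good to about 2 mm. A picture is of the moment at which its call begins: read the wrist's pose just before it. There is no depth.
- manip.hand_in(): hands the job in, once; it reports no verdict.
Trained networks look in the newest picture that a camera, given by its name, has taken for a name from the list of things; names that differ only in an ending like _2 or _b are one class to them, and where a whole thing is asked for, a point or a joint stands for the part that bears it (a point fixed in the world has none). Each returns a list of dicts, best first, with "conf" (0 to 1); they miss things now and then, are a little off and sometimes report something else, mostly with a low value. They report only what shows in the picture. A call takes as long as a camera call. They do not tell look-alikes from the thing itself.
- models.look_for(camera, query): "xyz" ([x, y, z] in m, in world coordinates, good to about 4 mm: the middle of the surface that is visible of it).
- models.masks_of(camera, query): "mask" (400x640 bool, what is visible of it).
- models.place_of(camera, query): "xyz" ([x, y, z] in m, in world coordinates, good to about 4 mm: a listed point, or the origin of a listed thing).
The state is a dict: "clock": time; "q": joint angles; "qvel": joint speeds; "joint_efforts": joint torques, N m; "eef_pos": TCP position; "tcp_rot": TCP orientation; "ft_force": force on the tool from outside, world axes, zero at the start; "ft_torque": the same for the moment, N m; "opening": opening from 0.0 (shut) to 1.0 (fully open).
Only numpy, scipy, OpenCV 4.12 (cv2) and the standard library are available. Lean on these libraries where they do the work, as an engineer would, in place of code of your own. Each camera call takes 0.05 s, during which the arm holds its last target.

## Working session

There is one attempt and no reset: what is moved stays moved. The work goes in short steps, Python scripts to look and compute and a tool call to move; the robot and the scene stay as the last step left them, time stands still between calls to the robot, and variables do not carry over. Pictures are saved under pics/ and viewed, and the job is handed in when it is done.

Besides the shell and the picture viewer there is one more tool, called after ">>>" as name([rows], argument=value, ...), one row to a line, values as JSON. carry_out: Moves the arm, as the interface text tells. Its arguments: {"type":"object","properties":{"plan":{"type":"array","items":{"type":"object","properties":{"rotation":{"type":"array","items":{"type":"number"}},"slide":{"type":"array","items":{"type":"number"}},"jaw":{"type":"number"}}}},"newtons":{"type":"number"}},"required":["plan"]}

```bash
ls; mkdir -p pics; python3 - <<'E'
from plant import state, read_camera, manip, models
import cv2,json
print(state())
for c in ["scene","top","wrist"]:
    r=read_camera(c); cv2.imwrite(f"pics/{c}0.png",r["img"]); print(c,r["fx"],r["fy"],r["cx"],r["cy"],r.get("pose",r.get("hand_eye")))
E
```

```text
pics
{'clock': 0.0, 'q': array([ 9.28821924e+01,  2.05901927e+01,  6.32213327e-01, -2.06286106e-02,
       -7.01363844e+01, -1.65058328e+01]), 'qvel': array([ 0.00499437,  0.05645909, -0.03137936, -0.00396313,  0.00978274,
       -0.03937156]), 'joint_efforts': array([ 7.39320203e-04, -5.82710016e+01,  2.93051237e+01,  6.99691191e+00,
        6.98405929e-03, -1.50035248e-04]), 'eef_pos': array([0.15895814, 0.65579873, 0.40372302]), 'tcp_rot': array([-8.99917804e+01, -9.59850699e-02, -1.03630672e+02]), 'ft_force': array([-0.96269603, -0.10112429,  0.30090472]), 'ft_torque': array([-0.03606469, -0.00420746,  0.03520679]), 'opening': 1.0002953384138926}
scene 508.9044797325892 508.9044797325892 317.4983886637054 207.0696557221044 [[-0.09930087  0.87000436 -0.48294073  1.35661596]
 [ 0.99496585  0.09339861 -0.03632698 -0.01005565]
 [ 0.01350136 -0.48411684 -0.8748992   1.61593822]
 [ 0.          0.          0.          1.        ]]
top 417.8847168060114 417.8847168060114 319.31029040697194 192.5260728890821 [[-1.97977135e-02 -9.73849615e-01  2.26329359e-01  2.71442078e-01]
 [-9.99803787e-01  1.91339983e-02 -5.12612301e-03 -6.92877484e-02]
 [ 6.61487365e-04 -2.26386435e-01 -9.74037342e-01  1.24106542e+00]
 [ 0.00000000e+00  0.00000000e+00  0.00000000e+00  1.00000000e+00]]
wrist 346.6340739545195 346.6340739545195 319.3527584817669 207.26410357974754 [[ 9.99999403e-01  1.78975704e-04  1.07780911e-03  1.25972967e-03]
 [-9.69226947e-04 -3.10005940e-01  9.50734126e-01  2.02232148e-02]
 [ 5.04285536e-04 -9.50734603e-01 -3.10005582e-01  8.35142141e-02]
 [ 0.00000000e+00  0.00000000e+00  0.00000000e+00  1.00000000e+00]]
```

View pics/scene0.png

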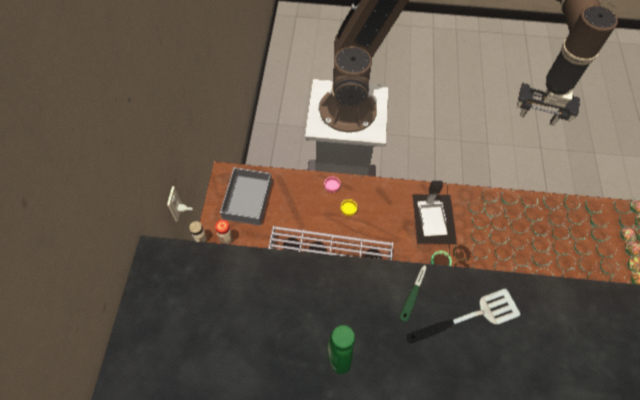

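View pics/top0.png

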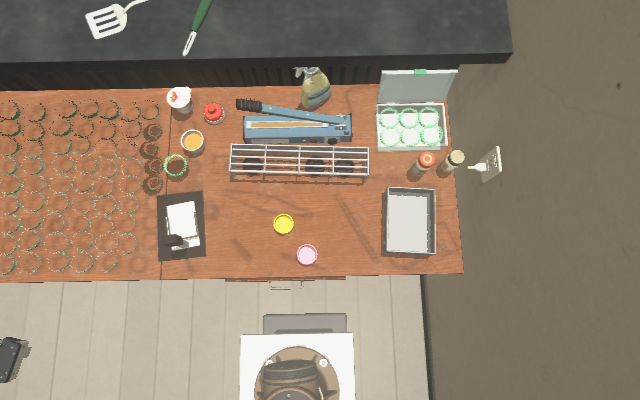

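View pics/wrist0.png

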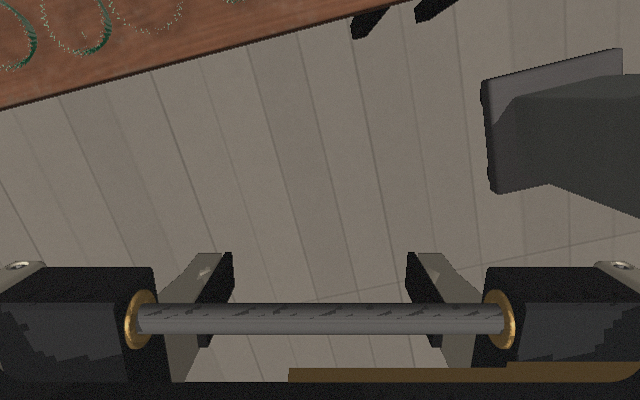

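```bash
python3 - <<'E'
from plant import state, read_camera, manip, models
import numpy as np
for n in ["shelf","tray","mat","scoop_pan","scoop_grip","lid1_mid","sesame_jar_mid","pepper_jar_mid","cup_stack_2_mid"]:
  for c in ["scene","top"]:
    print(n,c,[(np.round(d["xyz"],3).tolist(),round(d["conf"],2)) for d in models.place_of(c,n)])
print(state()["clock"])
E
```

```text
shelf scene [([0.683, -0.018, 0.002], 0.69), ([0.637, -0.064, 0.013], 0.45)]
shelf top [([0.686, -0.015, -0.002], 0.71)]
tray scene [([0.464, -0.336, 0.003], 0.89)]
tray top [([0.461, -0.337, 0.0], 0.87)]
mat scene [([0.467, 0.347, -0.002], 0.93), ([0.643, 0.135, 0.01], 0.74)]
mat top []
scoop_pan scene [([0.464, 0.336, 0.008], 0.9)]
scoop_pan top []
scoop_grip scene [([0.406, 0.322, 0.118], 0.85)]
scoop_grip top [([0.403, 0.326, 0.118], 0.71)]
lid1_mid scene [([0.462, 0.037, 0.013], 0.78), ([0.368, -0.032, 0.01], 0.74), ([0.636, -0.154, 0.011], 0.44)]
lid1_mid top [([0.368, -0.036, 0.012], 0.91), ([0.64, -0.15, 0.011], 0.77), ([0.464, 0.037, 0.014], 0.58)]
sesame_jar_mid scene [([0.625, -0.378, 0.051], 0.74), ([0.637, -0.063, 0.011], 0.19)]
sesame_jar_mid top [([0.623, -0.383, 0.053], 0.75)]
pepper_jar_mid scene [([0.633, -0.473, 0.048], 0.59)]
pepper_jar_mid top [([0.638, -0.47, 0.045], 0.83)]
cup_stack_2_mid scene [([0.646, 0.361, 0.022], 0.51)]
cup_stack_2_mid top [([0.646, 0.353, 0.023], 0.44), ([0.625, -0.384, 0.053], 0.32)]
1.05
```

```bash
python3 - <<'E'
import cv2
i=cv2.imread("pics/top0.png"); 
cv2.imwrite("pics/c1.png",cv2.resize(i[130:195,215:385],None,fx=4.7,fy=4.7,interpolation=cv2.INTER_CUBIC))
cv2.imwrite("pics/c2.png",cv2.resize(i[180:270,140:220],None,fx=6,fy=6,interpolation=cv2.INTER_CUBIC))
i=cv2.imread("pics/scene0.png"); 
cv2.imwrite("pics/c3.png",cv2.resize(i[215:275,260:400],None,fx=5.7,fy=5.7,interpolation=cv2.INTER_CUBIC))
E
```

```text
(no output)
```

View pics/c1.png

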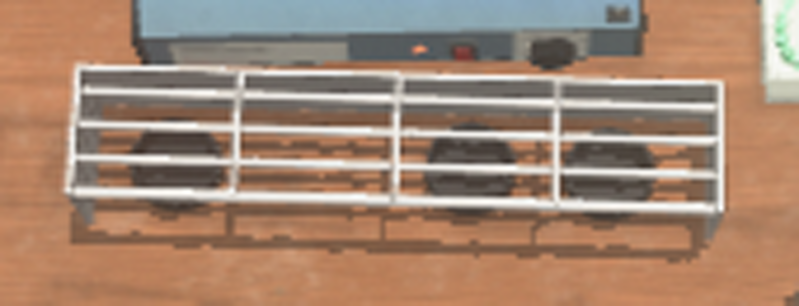

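View pics/c2.png

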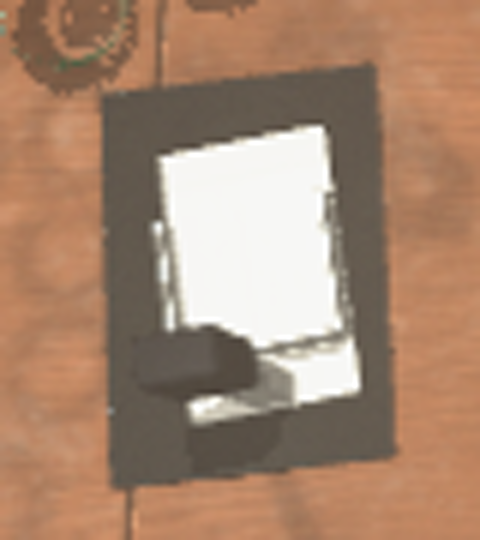

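View pics/c3.png

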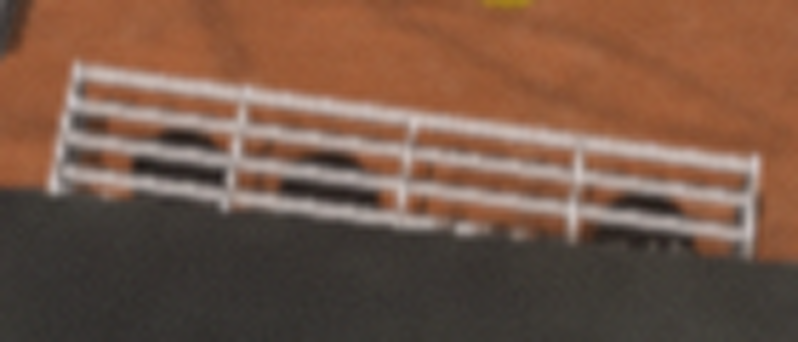

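```bash
cat > h.py <<'E'
import numpy as np, cv2
from scipy.spatial.transform import Rotation as Rn
from scipy.optimize import least_squares
from plant import state, read_camera, manip, models
TOP=dict(f=417.8847168060114,cx=319.31029,cy=192.526073,T=np.array([[-1.97977135e-02,-9.73849615e-01,2.26329359e-01,2.71442078e-01],[-9.99803787e-01,1.91339983e-02,-5.12612301e-03,-6.92877484e-02],[6.61487365e-04,-2.26386435e-01,-9.74037342e-01,1.24106542e+00],[0,0,0,1.]]))
SC=dict(f=508.90448,cx=317.49839,cy=207.069656,T=np.array([[-0.09930087,0.87000436,-0.48294073,1.35661596],[0.99496585,0.09339861,-0.03632698,-0.01005565],[0.01350136,-0.48411684,-0.8748992,1.61593822],[0,0,0,1.]]))
def back(c,uv,z):
    uv=np.atleast_2d(uv).astype(float)
    d=np.c_[(uv[:,0]-c['cx'])/c['f'],(uv[:,1]-c['cy'])/c['f'],np.ones(len(uv))]@c['T'][:3,:3].T
    o=c['T'][:3,3]; return o+d*((z-o[2])/d[:,2])[:,None]
def pose():
    s=state(); return Rn.from_euler('xyz',s['tcp_rot'],degrees=True), np.array(s['eef_pos']), s
E
python3 - <<'E'
from h import *
np.set_printoptions(precision=4,suppress=True)
c1=lambda p:np.array(p)/4.7+[214.9,129.9]   # resize half-pixel approx
c2=lambda p:np.array(p)/6+[139.6,179.6]
sh=back(TOP,c1([(70,192),(78,66),(722,80),(720,209)]),0.072)
print("shelf FL BL BR FR",sh, np.degrees(np.arctan2(sh[2]-sh[1],1)[...,0]) )
v=sh[1]-sh[2]; print("yaw back", np.degrees(np.arctan2(-v[0],v[1])), np.linalg.norm(v)); v=sh[0]-sh[3]; print("yaw front",np.degrees(np.arctan2(-v[0],v[1])),np.linalg.norm(v))
print("lids",back(TOP,c1([(178,165),(470,170),(607,175)]),0.014))
m=back(TOP,c2([(104,95),(373,65),(396,455),(112,487)]),0.003); print("mat",m,m.mean(0))
s=back(TOP,c2([(160,157),(324,125),]),0.005); print("scoop front",s, s.mean(0)); v=s[0]-s[1]; print(np.degrees(np.arctan2(-v[0],v[1])),np.linalg.norm(v))
s=back(TOP,c2([(190,420),(360,392),]),0.006); print("scoop rear",s,s.mean(0)); v=s[0]-s[1]; print(np.degrees(np.arctan2(-v[0],v[1])),np.linalg.norm(v))
E
```

```text
shelf FL BL BR FR [[ 0.6132  0.1834  0.072 ]
 [ 0.6954  0.1808  0.072 ]
 [ 0.6782 -0.2232  0.072 ]
 [ 0.5944 -0.218   0.072 ]] -0.9835374433896953
yaw back -2.433628146296451 0.404305764263119
yaw front -2.6785957847498643 0.4019122818905716
lids [[ 0.647   0.1262  0.014 ]
 [ 0.6399 -0.0639  0.014 ]
 [ 0.6348 -0.153   0.014 ]]
mat [[0.5597 0.4173 0.003 ]
 [0.5727 0.2819 0.003 ]
 [0.376  0.262  0.003 ]
 [0.3632 0.4    0.003 ]] [0.4679 0.3403 0.003 ]
scoop front [[0.5268 0.3862 0.005 ]
 [0.5416 0.3046 0.005 ]] [0.5342 0.3454 0.005 ]
10.306245245026188 0.08288894957995388
scoop rear [[0.3947 0.3628 0.006 ]
 [0.4068 0.2802 0.006 ]] [0.4008 0.3215 0.006 ]
8.300600321445044 0.08353396875327374
```

```bash
cat >> h.py <<'E'
def tgt_R(head,pitch=0):
    # scoop heading (deg), pitch nose-down + ; tool x=-scoop x, y=-scoop z, z=-scoop y
    S=Rn.from_euler('z',head,degrees=True)*Rn.from_euler('y',pitch,degrees=True)
    return S*Rn.from_matrix(np.array([[-1,0,0],[0,0,-1],[0,-1,0]],float).T)
def go(p,R):
    R0,p0,s=pose()
    sl=R0.inv().apply(np.array(p)-p0)*100; rv=(R0.inv()*R).as_rotvec()
    print("slide",np.round(sl,2).tolist(),"rot",np.round(rv,3).tolist(),"| deg",round(np.degrees(np.linalg.norm(rv)),1))
np.set_printoptions(precision=4,suppress=True)
E
python3 - <<'E'
from h import *
print(tgt_R(9.8).as_matrix(), Rn.from_euler('xyz',[-90,0,-170.2],degrees=True).as_matrix())
go([.408,.323,.37],tgt_R(9.8))
E
```

```text
[[-0.9854  0.      0.1702]
 [-0.1702  0.     -0.9854]
 [ 0.     -1.      0.    ]] [[-0.9854  0.      0.1702]
 [-0.1702 -0.     -0.9854]
 [ 0.     -1.      0.    ]]
slide [26.5, 3.47, 32.04] rot [-0.0, 1.162, -0.0] | deg 66.6
```

>>> carry_out([
  {"slide": [26.5, 3.5, 32.0], "rotation": [0, 1.162, 0], "jaw": 8.7},
  {"slide": [26.5, 3.5, 32.0], "rotation": [0, 1.162, 0], "jaw": 8.7},
  {"slide": [26.5, 3.5, 32.0], "rotation": [0, 1.162, 0], "jaw": 8.7},
  {"slide": [26.5, 3.5, 32.0], "rotation": [0, 1.162, 0], "jaw": 8.7},
  {"slide": [26.5, 3.5, 32.0], "rotation": [0, 1.162, 0], "jaw": 8.7},
  {"slide": [26.5, 3.5, 32.0], "rotation": [0, 1.162, 0], "jaw": 8.7},
  {"slide": [26.5, 3.5, 32.0], "rotation": [0, 1.162, 0], "jaw": 8.7},
  {"slide": [26.5, 3.5, 32.0], "rotation": [0, 1.162, 0], "jaw": 8.7},
])

```text
clock: 2.05
eef_pos: [0.4087, 0.3208, 0.3696]
tcp_rot: [-90.0, -0.0, -170.4]
ft_force: [0.2, 0.1, 1.3]
opening: 0.993
```

```bash
cat >> h.py <<'E'
def wcam():
    R,p,s=pose(); r=read_camera("wrist")
    T=np.eye(4);T[:3,:3]=R.as_matrix();T[:3,3]=p
    return dict(f=r["fx"],cx=r["cx"],cy=r["cy"],T=T@np.array(r["hand_eye"])), r["img"]
def rep(c,*ns):
    for n in ns: print(n,c,[(np.round(d["xyz"],4).tolist(),round(d["conf"],2)) for d in models.place_of(c,n)])
E
python3 - <<'E'
from h import *
go([.408,.323,.37],tgt_R(9.8))
c,im=wcam(); cv2.imwrite("pics/w1.png",im)
rep("wrist","scoop_grip","scoop_pan","mat"); print(state()["q"],state()["eef_pos"])
E
```

```text
slide [0.04, -0.04, -0.23] rot [-0.0, -0.004, 0.0] | deg 0.2
scoop_grip wrist [([0.404, 0.3269, 0.1175], 0.85)]
scoop_pan wrist [([0.466, 0.3376, 0.0033], 0.93)]
mat wrist []
[ 60.0976   7.4928 -21.6078   0.0018 -60.8722 -50.2525] [0.4074 0.3236 0.3699]
```

View pics/w1.png

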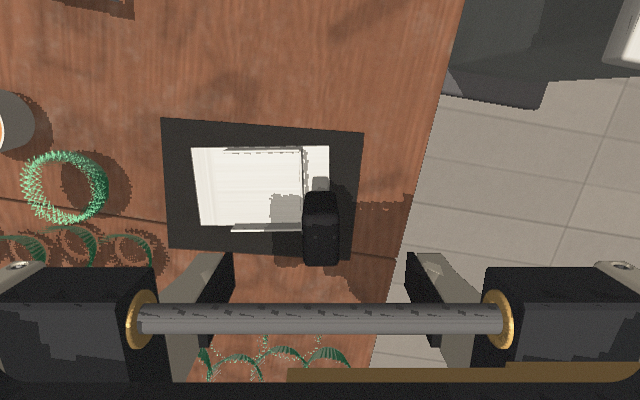

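```bash
python3 - <<'E'
from h import *
c,im=wcam()
cv2.imwrite("pics/w1c.png",cv2.resize(im[100:280,150:380],None,fx=3.4,fy=3.3,interpolation=cv2.INTER_CUBIC))
f=back(c,[(191,148),(201,226)],.0036); print(f,f.mean(0)); v=f[1]-f[0]; print(np.linalg.norm(v), np.degrees(np.arctan2(-v[0],v[1])))
g=back(c,[(303,190),(339,190),(303,265),(339,265)],.147); print(g)
m=back(c,[(162,118),(364,133),(350,260),(169,247)],.003); print(m,m.mean(0))
E
```

```text
[[0.5376 0.3111 0.0036]
 [0.5222 0.3927 0.0036]] [0.5299 0.3519 0.0036]
0.08303563042026693 10.68216733845951
[[0.4208 0.2952 0.147 ]
 [0.3994 0.2914 0.147 ]
 [0.4129 0.345  0.147 ]
 [0.3899 0.341  0.147 ]]
[[0.5672 0.2869 0.003 ]
 [0.3711 0.2673 0.003 ]
 [0.3572 0.4051 0.003 ]
 [0.5551 0.4236 0.003 ]] [0.4627 0.3457 0.003 ]
```

View pics/w1c.png

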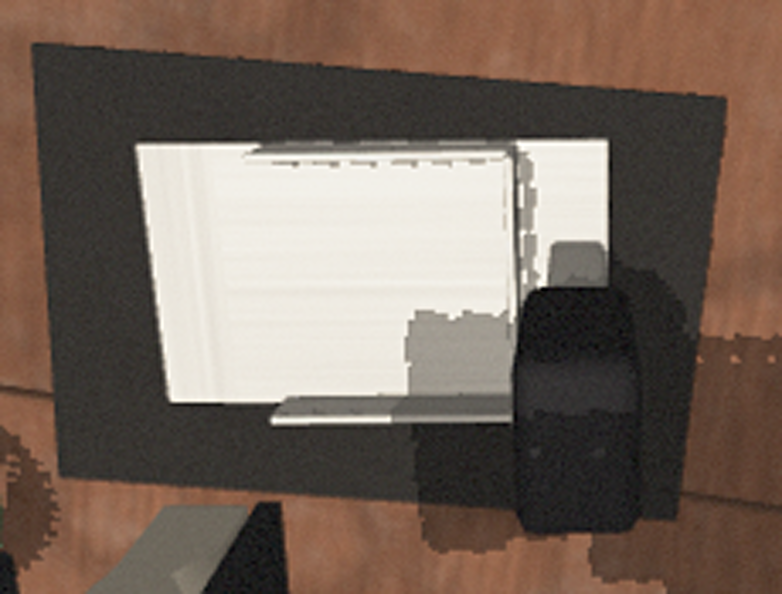

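```bash
python3 - <<'E'
from h import *
go([.407,.3255,.277],tgt_R(10.4))
E
```

```text
slide [-0.0, 9.28, -0.17] rot [0.0, -0.009, -0.0] | deg 0.5
```

>>> carry_out([
  {"slide": [0, 5, -0.15], "rotation": [0, -0.01, 0], "jaw": 8.7},
  {"slide": [0, 9.2, -0.15], "rotation": [0, -0.01, 0], "jaw": 8.7},
  {"slide": [0, 9.2, -0.15], "rotation": [0, -0.01, 0], "jaw": 8.7},
  {"slide": [0, 9.2, -0.15], "rotation": [0, -0.01, 0], "jaw": 2.0},
  {"slide": [0, 9.2, -0.15], "rotation": [0, -0.01, 0], "jaw": 1.5},
  {"slide": [0, 9.2, -0.15], "rotation": [0, -0.01, 0], "jaw": 1.5},
  {"slide": [0, 9.2, -0.15], "rotation": [0, -0.01, 0], "jaw": 1.5},
  {"slide": [0, 9.2, -0.15], "rotation": [0, -0.01, 0], "jaw": 1.5},
], newtons=40)

```text
clock: 3.3
eef_pos: [0.407, 0.3253, 0.2781]
tcp_rot: [-90.0, 0.0, -169.6]
ft_force: [-0.7, 0.3, 0.0]
opening: 0.487
```

>>> carry_out([
  {"slide": [0, 0, 0], "rotation": [0, 0, 0], "jaw": 1.5},
  {"slide": [0, 0, 0], "rotation": [0, 0, 0], "jaw": 1.5},
])

```text
clock: 3.55
eef_pos: [0.4071, 0.3253, 0.2781]
tcp_rot: [-90.0, 0.0, -169.6]
ft_force: [-0.9, 0.0, 3.3]
opening: 0.271
```

```bash
python3 - <<'E'
from h import *
R,p,s=pose(); print(p,R.as_euler('xyz',degrees=True),s["opening"],s["ft_force"],s["ft_torque"])
c,im=wcam(); cv2.imwrite("pics/w2.png",im)
rep("wrist","scoop_grip","scoop_pan")
rep("top","scoop_grip","scoop_pan")
E
```

```text
[0.4071 0.3253 0.2781] [ -90.0344    0.0323 -169.5638] 0.27109926010662055 [-0.9262  0.0131  3.2941] [-0.0528  0.3528 -0.0137]
scoop_grip wrist [([0.4039, 0.3271, 0.1167], 0.87)]
scoop_pan wrist [([0.4663, 0.336, 0.0019], 0.89)]
scoop_grip top [([0.4033, 0.326, 0.118], 0.71)]
scoop_pan top []
```

View pics/w2.png

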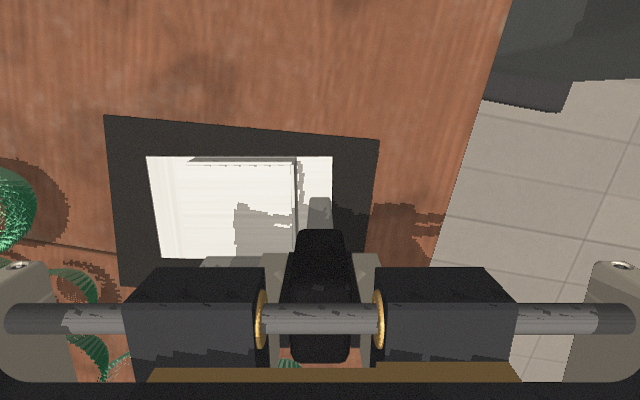

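>>> carry_out([
  {"slide": [0, -1, 0], "rotation": [0, 0, 0], "jaw": 1.5},
  {"slide": [0, -3, 0], "rotation": [0, 0, 0], "jaw": 1.5},
  {"slide": [0, -6, 0], "rotation": [0, 0, 0], "jaw": 1.5},
  {"slide": [0, -9, 0], "rotation": [0, 0, 0], "jaw": 1.5},
  {"slide": [0, -10, 0], "rotation": [0, 0, 0], "jaw": 1.5},
  {"slide": [0, -10, 0], "rotation": [0, 0, 0], "jaw": 1.5},
])

```text
clock: 4.55
eef_pos: [0.4069, 0.3251, 0.3782]
tcp_rot: [-90.1, 0.0, -169.6]
ft_force: [0.5, -0.7, -3.4]
opening: 0.268
```

```bash
cat >> h.py <<'E'
SH=np.array([.684,-.018,0]); SHY=-2.5
ZOFF=.2751
def scoop_to_tcp(pan,head,pitch=0,dz=ZOFF):
    # pan point world -> TCP
    S=Rn.from_euler('z',head,degrees=True)*Rn.from_euler('y',pitch,degrees=True)
    return np.array(pan)+S.apply([-.058,0,dz])
def shp(x,y,z=0): return SH+Rn.from_euler('z',SHY,degrees=True).apply([x,y,z])
def toshelf(p): return Rn.from_euler('z',-SHY,degrees=True).apply(np.array(p)-SH)
def gs(pan,head,pitch=0): go(scoop_to_tcp(pan,head,pitch),tgt_R(head,pitch))
E
python3 - <<'E'
from h import *
R,p,s=pose(); print(p,s["opening"],s["ft_force"],s["ft_torque"])
c,im=wcam(); cv2.imwrite("pics/w3.png",im)
rep("wrist","scoop_grip","scoop_pan"); 
t=read_camera("top")["img"]; cv2.imwrite("pics/t3.png",cv2.resize(t[130:280,140:460],None,fx=2.5,fy=2.5,interpolation=cv2.INTER_CUBIC))
rep("top","scoop_grip","lid1_mid")
print(toshelf(back(TOP,[(252.8,165),(314.9,166.1),(344,167)],.014)))
E
```

```text
[0.4069 0.3251 0.3782] 0.26788215432408335 [ 0.4929 -0.6729 -3.4136] [-0.0043  0.0994  0.0041]
scoop_grip wrist [([0.4075, 0.3251, 0.2186], 0.6)]
scoop_pan wrist [([0.4656, 0.3341, 0.1016], 0.66)]
scoop_grip top [([0.4035, 0.3243, 0.2184], 0.97), ([0.6454, 0.1306, 0.0133], 0.68), ([0.4605, -0.3335, -0.0021], 0.41)]
lid1_mid top [([0.3685, -0.0366, 0.0091], 0.88), ([0.4635, 0.038, 0.0163], 0.56), ([0.6415, -0.1508, 0.0102], 0.49)]
[[-0.0432  0.1424  0.014 ]
 [-0.0421 -0.0478  0.014 ]
 [-0.0429 -0.1368  0.014 ]]
```

View pics/w3.png

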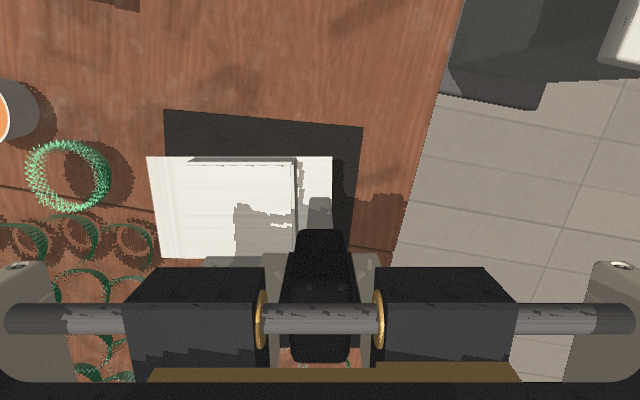

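View pics/t3.png

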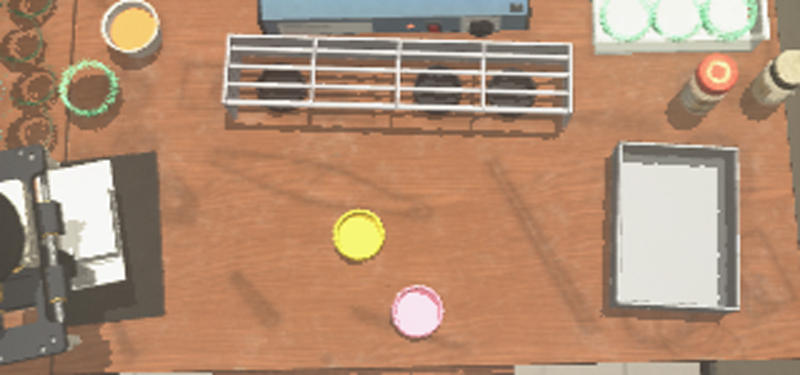

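```bash
python3 - <<'E'
from h import *
gs(shp(-.18,.144,.06),SHY)
gs(shp(-.18,.144,.004),SHY)
E
```

```text
slide [-1.07, 4.21, 19.4] rot [-0.001, 0.226, 0.001] | deg 12.9
slide [-1.07, 9.81, 19.39] rot [-0.001, 0.226, 0.001] | deg 12.9
```

>>> carry_out([
  {"slide": [-0.2, 0.5, 3], "rotation": [0, 0.04, 0], "jaw": 1.5},
  {"slide": [-0.5, 2, 8], "rotation": [0, 0.1, 0], "jaw": 1.5},
  {"slide": [-0.8, 3.5, 13], "rotation": [0, 0.16, 0], "jaw": 1.5},
  {"slide": [-1.05, 4.2, 17], "rotation": [0, 0.2, 0], "jaw": 1.5},
  {"slide": [-1.05, 4.2, 19.4], "rotation": [0, 0.226, 0], "jaw": 1.5},
  {"slide": [-1.05, 6.5, 19.4], "rotation": [0, 0.226, 0], "jaw": 1.5},
  {"slide": [-1.05, 9, 19.4], "rotation": [0, 0.226, 0], "jaw": 1.5},
  {"slide": [-1.05, 9.8, 19.4], "rotation": [0, 0.226, 0], "jaw": 1.5},
])

```text
clock: 5.85
eef_pos: [0.4518, 0.1356, 0.2777]
tcp_rot: [-89.8, -0.2, 177.5]
ft_force: [-0.1, -0.7, -0.2]
opening: 0.271
```

```bash
python3 - <<'E'
from h import *
R,p,s=pose(); print(p,R.as_euler('xyz',degrees=True),s["ft_force"])
c,im=wcam(); cv2.imwrite("pics/w4.png",im)
rep("wrist","lid1_mid","shelf","scoop_pan")
gs(shp(-.18,.144,.0005),SHY)
E
```

```text
[0.4518 0.1356 0.2777] [-89.8371  -0.1704 177.4578] [-0.0934 -0.6601 -0.2414]
lid1_mid wrist [([0.4639, 0.0348, 0.016], 0.66)]
shelf wrist []
scoop_pan wrist [([0.511, 0.1325, 0.0028], 0.73)]
slide [0.01, 0.42, 0.02] rot [-0.001, 0.0, -0.0] | deg 0.0
```

View pics/w4.png

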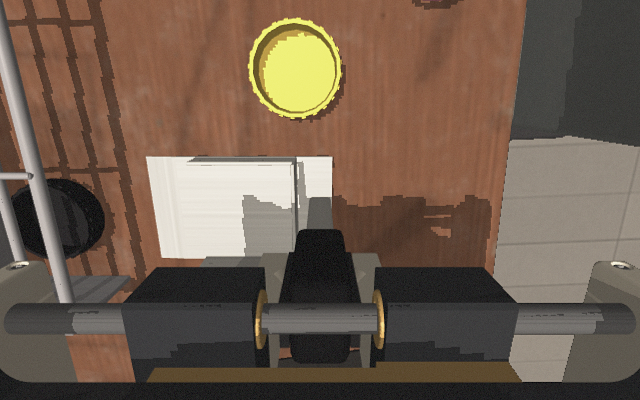

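```bash
python3 - <<'E'
from h import *
c,im=wcam(); 
cv2.imwrite("pics/w4c.png",cv2.resize(im[140:300,0:220],None,fx=3.6,fy=3.6,interpolation=cv2.INTER_CUBIC))
for uv in [(58,218)]: print(toshelf(back(c,uv,.02)[0]))
print(toshelf(back(c,[(147,156),(163,258)],.003)), pose()[1], toshelf(pose()[1]))
E
```

```text
[-0.0474  0.1447  0.02  ]
[[-0.1112  0.1019  0.003 ]
 [-0.1115  0.1855  0.003 ]] [0.4527 0.1365 0.28  ] [-0.2378  0.1443  0.28  ]
```

View pics/w4c.png

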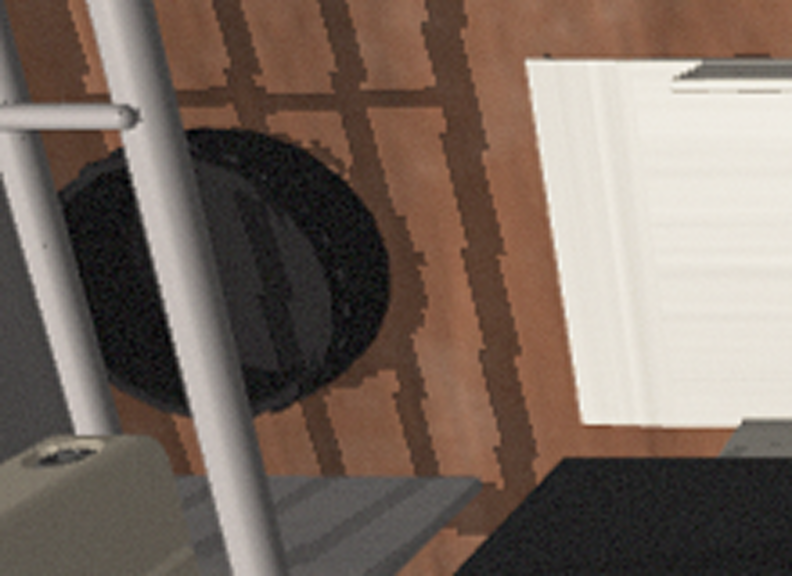

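>>> carry_out([
  {"slide": [0, 0.2, 0], "rotation": [0, 0, 0], "jaw": 1.5},
  {"slide": [0, 0.4, 0], "rotation": [0, 0, 0], "jaw": 1.5},
  {"slide": [0, 0.4, 0], "rotation": [0, 0, 0], "jaw": 1.5},
  {"slide": [0, 0.4, 0], "rotation": [0, 0, 0], "jaw": 1.5},
])

```text
clock: 6.6
eef_pos: [0.4527, 0.1365, 0.2761]
tcp_rot: [-90.0, 0.0, 177.5]
ft_force: [-0.3, -0.4, -2.8]
opening: 0.269
```

```bash
python3 - <<'E'
from h import *
for i in range(3):
    R,p,s=pose(); print(p,R.as_euler('xyz',degrees=True),s["ft_force"],s["clock"]); 
gs(shp(-.18,.144,.0005),SHY)
gs(shp(-.072,.144,.0005),SHY)
E
```

```text
[0.4527 0.1365 0.2761] [-89.9882   0.0317 177.5138] [-0.2739 -0.4426 -2.7885] 6.6
[0.4527 0.1365 0.2761] [-89.9882   0.0317 177.5138] [-0.2739 -0.4426 -2.7885] 6.6
[0.4527 0.1365 0.2761] [-89.9882   0.0317 177.5138] [-0.2739 -0.4426 -2.7885] 6.6
slide [0.02, 0.05, 0.03] rot [-0.0, 0.0, -0.001] | deg 0.0
slide [-10.78, 0.05, 0.03] rot [-0.0, 0.0, -0.001] | deg 0.0
```

>>> carry_out([
  {"slide": [-0.5, 0.05, 0], "rotation": [0, 0, 0], "jaw": 1.5},
  {"slide": [-1.5, 0.05, 0], "rotation": [0, 0, 0], "jaw": 1.5},
  {"slide": [-2.5, 0.05, 0], "rotation": [0, 0, 0], "jaw": 1.5},
  {"slide": [-3.5, 0.05, 0], "rotation": [0, 0, 0], "jaw": 1.5},
  {"slide": [-4.5, 0.05, 0], "rotation": [0, 0, 0], "jaw": 1.5},
  {"slide": [-5.3, 0.05, 0], "rotation": [0, 0, 0], "jaw": 1.5},
  {"slide": [-6.0, 0.05, 0], "rotation": [0, 0, 0], "jaw": 1.5},
  {"slide": [-6.6, 0.05, 0], "rotation": [0, 0, 0], "jaw": 1.5},
])

```text
clock: 7.6
eef_pos: [0.519, 0.1336, 0.2755]
tcp_rot: [-90.0, 0.0, 177.5]
ft_force: [-0.4, 0.5, -2.2]
opening: 0.274
```

```bash
python3 - <<'E'
from h import *
R,p,s=pose(); print(p,R.as_euler('xyz',degrees=True),s["ft_force"],s["clock"]); 
gs(shp(-.072,.144,.0005),SHY)
c,im=wcam(); cv2.imwrite("pics/w5.png",im)
E
```

```text
[0.519  0.1336 0.2755] [-89.9812   0.0192 177.5099] [-0.3878  0.4849 -2.1834] 7.6
slide [-4.15, -0.01, 0.02] rot [-0.0, 0.0, -0.0] | deg 0.0
```

View pics/w5.png

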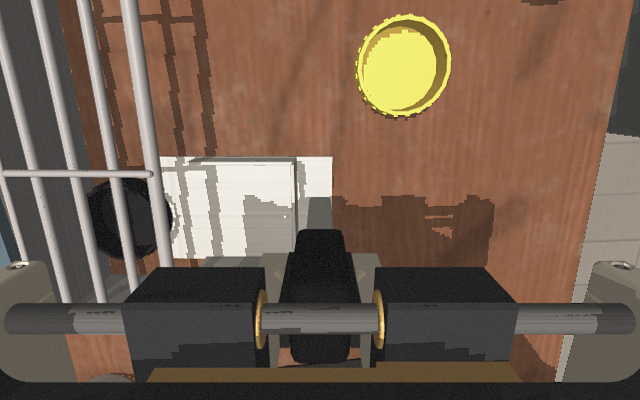

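>>> carry_out([
  {"slide": [-0.6, 0, 0], "rotation": [0, 0, 0], "jaw": 1.5},
  {"slide": [-1.2, 0, 0], "rotation": [0, 0, 0], "jaw": 1.5},
  {"slide": [-1.8, 0, 0], "rotation": [0, 0, 0], "jaw": 1.5},
  {"slide": [-2.4, 0, 0], "rotation": [0, 0, 0], "jaw": 1.5},
  {"slide": [-2.9, 0, 0], "rotation": [0, 0, 0], "jaw": 1.5},
  {"slide": [-3.4, 0, 0], "rotation": [0, 0, 0], "jaw": 1.5},
  {"slide": [-3.7, 0, 0], "rotation": [0, 0, 0], "jaw": 1.5},
])

```text
clock: 8.52
eef_pos: [0.5568, 0.1321, 0.2756]
tcp_rot: [-90.0, 0.0, 177.5]
ft_force: [0.9, -0.6, -3.3]
opening: 0.272
```

```bash
python3 - <<'E'
from h import *
R,p,s=pose(); print(p,R.as_euler('xyz',degrees=True),s["ft_force"],s["clock"]); 
gs(shp(-.072,.144,.0005),SHY)
c,im=wcam(); cv2.imwrite("pics/w6.png",im)
E
```

```text
[0.5568 0.1321 0.2756] [-89.984    0.0496 177.518 ] [ 0.8971 -0.6119 -3.2626] 8.525
slide [-0.36, -0.0, 0.04] rot [-0.0, 0.0, -0.001] | deg 0.1
```

View pics/w6.png

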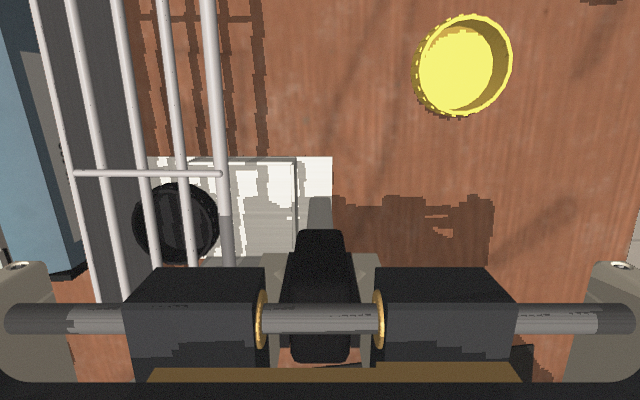

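```bash
cat >> h.py <<'E'
def pivot(rear_sx, y, z, pitch):
    # pan point (shelf frame) such that rear bottom (x=-67) is at shelf (rear_sx,y,z), pitch nose-up negative
    S=Rn.from_euler('y',pitch,degrees=True)
    return shp(*(np.array([rear_sx,y,z])-S.apply([-.067,0,0])))
E
python3 - <<'E'
from h import *
gs(shp(-.0735,.144,.0008),SHY)
for dx,z,p in [(-.002,.002,-4),(-.006,.003,-8),(-.02,.003,-10),(-.12,.005,-10),(-.13,.05,-12)]:
    gs(pivot(-.1385+dx,.144,z,p),SHY,p)
E
```

```text
slide [-0.18, -0.03, 0.05] rot [-0.0, 0.0, -0.001] | deg 0.1
slide [1.74, -0.15, 0.04] rot [-0.0, 0.0, 0.069] | deg 3.9
slide [4.05, -0.11, 0.04] rot [-0.0, 0.0, 0.139] | deg 7.9
slide [6.41, 0.0, 0.04] rot [-0.0, 0.0, 0.173] | deg 9.9
slide [16.41, -0.21, 0.04] rot [-0.0, 0.0, 0.173] | deg 9.9
slide [18.35, -4.56, 0.04] rot [-0.0, 0.0, 0.208] | deg 11.9
```

>>> carry_out([
  {"slide": [-0.25, -0.03, 0], "rotation": [0, 0, 0], "jaw": 1.5},
  {"slide": [-0.25, -0.03, 0], "rotation": [0, 0, 0], "jaw": 1.5},
  {"slide": [0.7, -0.1, 0], "rotation": [0, 0, 0.035], "jaw": 1.5},
  {"slide": [1.75, -0.15, 0], "rotation": [0, 0, 0.07], "jaw": 1.5},
  {"slide": [2.85, -0.13, 0], "rotation": [0, 0, 0.105], "jaw": 1.5},
  {"slide": [4.05, -0.12, 0], "rotation": [0, 0, 0.139], "jaw": 1.5},
  {"slide": [4.05, -0.12, 0], "rotation": [0, 0, 0.139], "jaw": 1.5},
])

```text
clock: 9.45
eef_pos: [0.5156, 0.1336, 0.2769]
tcp_rot: [-90.0, 8.0, 177.6]
ft_force: [0.1, 0.2, -2.5]
opening: 0.272
```

```bash
python3 - <<'E'
from h import *
R,p,s=pose(); print(p,R.as_euler('xyz',degrees=True),s["ft_force"],s["clock"]); 
c,im=wcam(); cv2.imwrite("pics/w7.png",im)
for dx,z,p in [(-.006,.003,-8),(-.12,.005,-8),(-.13,.05,-12)]:
    gs(pivot(-.1385+dx,.144,z,p),SHY,p)
E
```

```text
[0.5156 0.1336 0.2769] [-89.973    8.0142 177.5732] [ 0.0928  0.2336 -2.5289] 9.45
slide [-0.02, 0.04, 0.05] rot [-0.0, 0.001, -0.0] | deg 0.1
slide [11.24, -1.75, 0.03] rot [-0.0, 0.001, -0.0] | deg 0.1
slide [13.52, -6.34, 0.03] rot [0.0, 0.001, 0.069] | deg 4.0
```

View pics/w7.png

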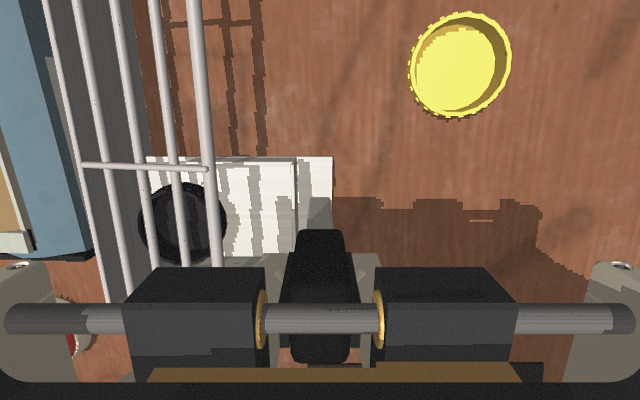

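>>> carry_out([
  {"slide": [0.5, -0.1, 0], "rotation": [0, 0, 0], "jaw": 1.5},
  {"slide": [1.5, -0.25, 0], "rotation": [0, 0, 0], "jaw": 1.5},
  {"slide": [3, -0.45, 0], "rotation": [0, 0, 0], "jaw": 1.5},
  {"slide": [5, -0.75, 0], "rotation": [0, 0, 0], "jaw": 1.5},
  {"slide": [7, -1.1, 0], "rotation": [0, 0, 0], "jaw": 1.5},
  {"slide": [9, -1.4, 0], "rotation": [0, 0, 0], "jaw": 1.5},
  {"slide": [10.5, -1.6, 0], "rotation": [0, 0, 0], "jaw": 1.5},
  {"slide": [11.2, -1.8, 0], "rotation": [0, 0, 0], "jaw": 1.5},
])

```text
clock: 10.5
eef_pos: [0.402, 0.1386, 0.2794]
tcp_rot: [-90.0, 8.0, 177.6]
ft_force: [-0.2, 0.8, -3.9]
opening: 0.272
```

```bash
python3 - <<'E'
from h import *
R,p,s=pose(); print(p,R.as_euler('xyz',degrees=True),s["ft_force"],s["clock"]); 
c,im=wcam(); cv2.imwrite("pics/w8.png",im)
pan=p+R.apply([-.058*1,ZOFF,0]); print("pan",pan)
gs(pan+[0,0,.10],SHY,-15)
t=read_camera("top")["img"]; cv2.imwrite("pics/t8.png",cv2.resize(t[130:280,200:460],None,fx=3,fy=3,interpolation=cv2.INTER_CUBIC))
E
```

```text
[0.402  0.1386 0.2794] [-90.0006   8.0245 177.6136] [-0.2112  0.779  -3.8712] 10.5
pan [0.4977 0.1346 0.0151]
slide [1.89, -8.98, -0.03] rot [0.0, 0.002, 0.122] | deg 7.0
```

View pics/w8.png

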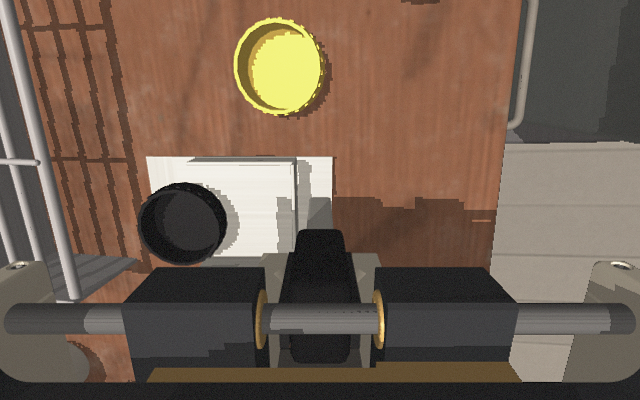

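View pics/t8.png

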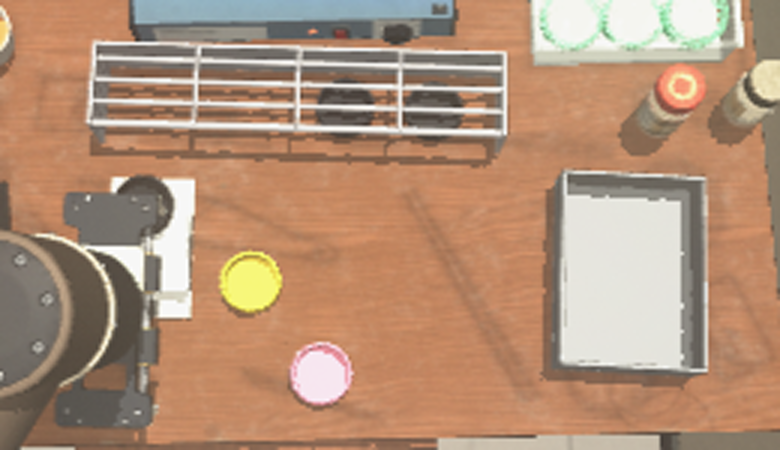

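```bash
python3 - <<'E'
from h import *
R,p,s=pose()
pan=p+R.apply([-.058*1,ZOFF,0])
gs(pan+[0,0,.05],SHY,-14)
gs(pan+[0,0,.10],SHY,-22)
E
```

```text
slide [2.12, -4.2, -0.04] rot [0.001, 0.002, 0.104] | deg 6.0
slide [5.06, -7.69, -0.05] rot [0.001, 0.002, 0.244] | deg 14.0
```

>>> carry_out([
  {"slide": [1.0, -2, 0], "rotation": [0, 0, 0.05], "jaw": 1.5},
  {"slide": [2.1, -4.2, 0], "rotation": [0, 0, 0.104], "jaw": 1.5},
  {"slide": [3.6, -6, 0], "rotation": [0, 0, 0.175], "jaw": 1.5},
  {"slide": [5.05, -7.7, 0], "rotation": [0, 0, 0.244], "jaw": 1.5},
  {"slide": [5.05, -7.7, 0], "rotation": [0, 0, 0.244], "jaw": 1.5},
  {"slide": [5.05, -7.7, 0], "rotation": [0, 0, 0.244], "jaw": 1.5},
])

```text
clock: 11.35
eef_pos: [0.3421, 0.1416, 0.3487]
tcp_rot: [-90.1, 22.0, 177.6]
ft_force: [0.2, -0.5, -2.3]
opening: 0.27
```

```bash
python3 - <<'E'
from h import *
R,p,s=pose(); print(p,R.as_euler('xyz',degrees=True),s["ft_force"],s["clock"]); 
c,im=wcam(); cv2.imwrite("pics/w9.png",im)
# tray fit
uv=np.array([(563,172),(707,178),(706,370),(553,367)])/3+[200,130]
m=back(TOP,uv-[.3,.3],.055); print(m,m.mean(0))
E
```

```text
[0.3421 0.1416 0.3487] [-90.0511  21.9625 177.6205] [ 0.1523 -0.488  -2.3495] 11.35
[[ 0.5596 -0.2748  0.055 ]
 [ 0.5509 -0.4146  0.055 ]
 [ 0.3655 -0.3983  0.055 ]
 [ 0.3712 -0.2547  0.055 ]] [ 0.4618 -0.3356  0.055 ]
```

View pics/w9.png

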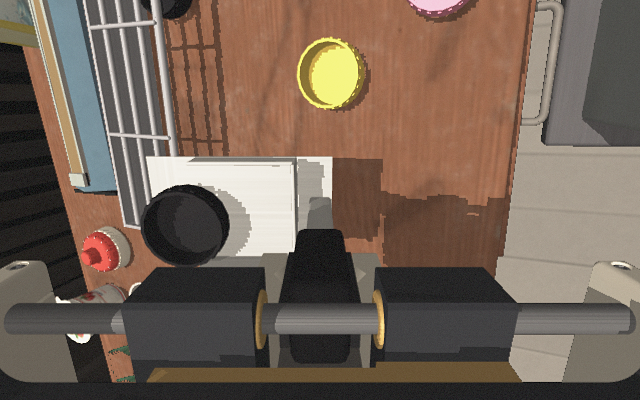

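```bash
python3 - <<'E'
from h import *
gs([.54,.10,.17],-2.5,-10)
gs([.54,-.05,.17],-2.5,-10)
gs([.50,-.20,.17],-4,-10)
gs([.44,-.335,.16],-5.5,-10)
E
```

```text
slide [-11.83, -4.1, 3.32] rot [0.001, 0.002, -0.209] | deg 12.0
slide [-12.42, -3.87, 18.3] rot [0.001, 0.002, -0.209] | deg 12.0
slide [-9.3, -5.13, 33.18] rot [0.008, 0.027, -0.209] | deg 12.1
slide [-3.9, -6.23, 46.65] rot [0.015, 0.052, -0.209] | deg 12.3
```

>>> carry_out([
  {"slide": [-1.5, -0.8, 0.5], "rotation": [0, 0, -0.03], "jaw": 1.5},
  {"slide": [-4.5, -2, 1.5], "rotation": [0, 0, -0.08], "jaw": 1.5},
  {"slide": [-8, -3, 3], "rotation": [0, 0, -0.14], "jaw": 1.5},
  {"slide": [-10.5, -3.8, 5.5], "rotation": [0, 0, -0.19], "jaw": 1.5},
  {"slide": [-12, -4, 9], "rotation": [0, 0, -0.209], "jaw": 1.5},
  {"slide": [-12.4, -3.9, 13], "rotation": [0, 0, -0.209], "jaw": 1.5},
  {"slide": [-12.4, -3.9, 17], "rotation": [0, 0, -0.209], "jaw": 1.5},
  {"slide": [-11.5, -4.2, 20], "rotation": [0, 0.01, -0.209], "jaw": 1.5},
])

```text
clock: 12.4
eef_pos: [0.4257, -0.0635, 0.4294]
tcp_rot: [-90.2, 9.8, 176.9]
ft_force: [0.9, -1.2, -2.9]
opening: 0.268
```

```bash
python3 - <<'E'
from h import *
R,p,s=pose(); print(p,R.as_euler('xyz',degrees=True),s["ft_force"],s["clock"],s["q"]); 
c,im=wcam(); cv2.imwrite("pics/w10.png",im)
gs([.50,-.20,.17],-4,-10)
gs([.44,-.335,.15],-5.5,-10)
E
```

```text
[ 0.4257 -0.0635  0.4294] [-90.164    9.8205 176.9146] [ 0.8927 -1.208  -2.88  ] 12.4 [ 19.8027  -8.1185 -31.1284   4.3106 -57.9394 -24.8738]
slide [2.1, -0.57, 12.88] rot [0.005, 0.015, 0.005] | deg 0.9
slide [7.61, 0.48, 26.41] rot [0.01, 0.041, 0.005] | deg 2.4
```

View pics/w10.png

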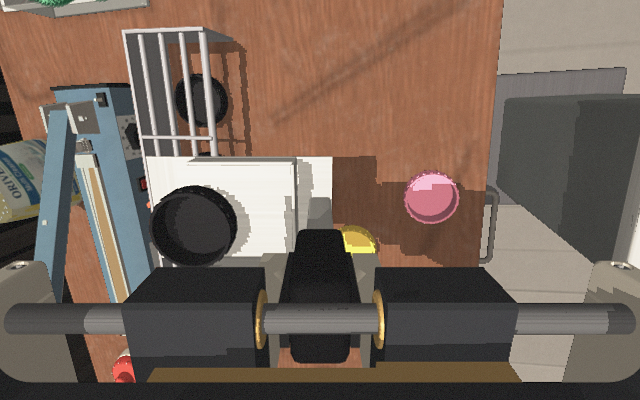

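>>> carry_out([
  {"slide": [0.3, 0, 3], "rotation": [0, 0, 0], "jaw": 1.5},
  {"slide": [1, -0.3, 7], "rotation": [0, 0.008, 0], "jaw": 1.5},
  {"slide": [2, -0.5, 11], "rotation": [0, 0.015, 0], "jaw": 1.5},
  {"slide": [3.5, -0.3, 15.5], "rotation": [0, 0.02, 0], "jaw": 1.5},
  {"slide": [5, 0, 20], "rotation": [0.005, 0.03, 0], "jaw": 1.5},
  {"slide": [6.5, 0.3, 23.5], "rotation": [0.01, 0.035, 0], "jaw": 1.5},
  {"slide": [7.6, 0.5, 26.4], "rotation": [0.01, 0.04, 0], "jaw": 1.5},
  {"slide": [7.6, 0.5, 26.4], "rotation": [0.01, 0.04, 0], "jaw": 1.5},
])

```text
clock: 13.45
eef_pos: [0.3355, -0.327, 0.4091]
tcp_rot: [-90.1, 9.6, 174.3]
ft_force: [-0.3, -0.4, -2.2]
opening: 0.269
```

```bash
cat >> h.py <<'E'
def gn(nose,head,pitch):
    S=Rn.from_euler('z',head,degrees=True)*Rn.from_euler('y',pitch,degrees=True)
    pan=np.array(nose)-S.apply([.07,0,0]); t=scoop_to_tcp(pan,head,pitch); print("pitch",pitch,"tcp",t)
    go(t,tgt_R(head,pitch))
E
python3 - <<'E'
from h import *
R,p,s=pose(); print(p,R.as_euler('xyz',degrees=True),s["ft_force"],s["clock"],s["q"]); 
c,im=wcam(); cv2.imwrite("pics/w11.png",im)
for pt in (0,10,20,30,40,50,58): gn([.51,-.34,.055+.0],-5.5,pt)
E
```

```text
[ 0.3355 -0.327   0.4091] [-90.0513   9.559  174.306 ] [-0.3045 -0.3944 -2.2319] 13.45 [-21.3576  -2.0627 -25.4803  -3.1086 -57.4242  17.1322]
pitch 0 tcp [ 0.3826 -0.3277  0.3301]
slide [-3.28, 8.6, -0.31] rot [0.001, -0.002, -0.168] | deg 9.6
pitch 10 tcp [ 0.4321 -0.3325  0.3481]
slide [-8.49, 7.65, -0.32] rot [0.001, -0.002, -0.342] | deg 19.6
pitch 20 tcp [ 0.4839 -0.3375  0.3573]
slide [-13.77, 7.61, -0.33] rot [0.001, -0.002, -0.517] | deg 29.6
pitch 30 tcp [ 0.5366 -0.3426  0.3572]
slide [-18.99, 8.5, -0.35] rot [0.001, -0.002, -0.691] | deg 39.6
pitch 40 tcp [ 0.5884 -0.3476  0.348 ]
slide [-23.97, 10.28, -0.36] rot [0.001, -0.002, -0.866] | deg 49.6
pitch 50 tcp [ 0.6379 -0.3523  0.3299]
slide [-28.57, 12.9, -0.37] rot [0.002, -0.002, -1.04] | deg 59.6
pitch 58 tcp [ 0.6747 -0.3559  0.3093]
slide [-31.87, 15.54, -0.38] rot [0.002, -0.002, -1.18] | deg 67.6
```

View pics/w11.png

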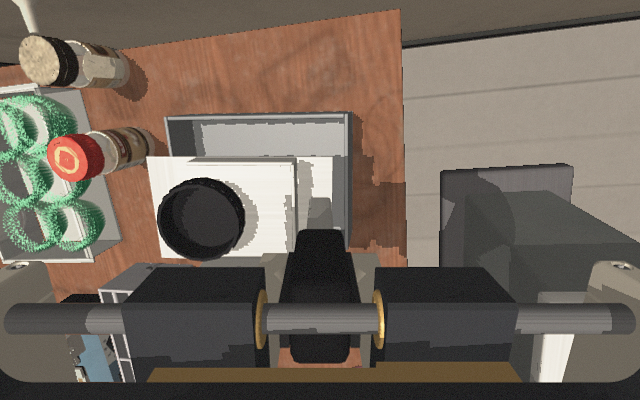

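```bash
python3 - <<'E'
from h import *
for pt,z in ((-5,.10),(0,.09),(5,.085),(10,.075),(15,.065),(20,.055)): gn([.47,-.337,z],-5.5,pt)
E
```

```text
pitch -5 tcp [ 0.3192 -0.3225  0.3629]
slide [2.44, 4.3, -0.21] rot [0.0, -0.002, -0.08] | deg 4.6
pitch 0 tcp [ 0.3426 -0.3247  0.3651]
slide [0.09, 4.48, -0.21] rot [0.001, -0.002, -0.168] | deg 9.6
pitch 5 tcp [ 0.3669 -0.3271  0.3702]
slide [-2.41, 4.38, -0.22] rot [0.001, -0.002, -0.255] | deg 14.6
pitch 10 tcp [ 0.3921 -0.3295  0.3681]
slide [-4.86, 5.01, -0.23] rot [0.001, -0.002, -0.342] | deg 19.6
pitch 15 tcp [ 0.4178 -0.332   0.3639]
slide [-7.34, 5.86, -0.23] rot [0.001, -0.002, -0.429] | deg 24.6
pitch 20 tcp [ 0.4439 -0.3345  0.3573]
slide [-9.82, 6.95, -0.24] rot [0.001, -0.002, -0.517] | deg 29.6
```

>>> carry_out([
  {"slide": [2.0, 2.2, 0], "rotation": [0, 0, -0.04], "jaw": 1.5},
  {"slide": [2.4, 4.3, -0.2], "rotation": [0, 0, -0.08], "jaw": 1.5},
  {"slide": [0.1, 4.5, -0.2], "rotation": [0, 0, -0.168], "jaw": 1.5},
  {"slide": [-2.4, 4.4, -0.2], "rotation": [0, 0, -0.255], "jaw": 1.5},
  {"slide": [-4.85, 5.0, -0.25], "rotation": [0, 0, -0.342], "jaw": 1.5},
  {"slide": [-7.35, 5.85, -0.25], "rotation": [0, 0, -0.43], "jaw": 1.5},
  {"slide": [-9.8, 6.95, -0.25], "rotation": [0, 0, -0.517], "jaw": 1.5},
  {"slide": [-9.8, 6.95, -0.25], "rotation": [0, 0, -0.517], "jaw": 1.5},
])

```text
clock: 14.5
eef_pos: [0.4468, -0.3338, 0.3544]
tcp_rot: [-90.1, -20.2, 174.5]
ft_force: [-0.3, 0.0, -2.5]
opening: 0.27
```

```bash
python3 - <<'E'
from h import *
R,p,s=pose(); print(p,R.as_euler('xyz',degrees=True),s["ft_force"],s["clock"],s["q"]); 
c,im=wcam(); cv2.imwrite("pics/w12.png",im)
for pt,z in ((25,.05),(30,.045),(35,.043),(40,.04),(45,.04),(50,.04)): gn([.47,-.337,z],-5.5,pt)
E
```

```text
[ 0.4468 -0.3338  0.3544] [-90.0738 -20.2421 174.4982] [-0.2843  0.0397 -2.5137] 14.5 [-15.4091  17.8656 -13.1919   3.4032 -78.9378   8.652 ]
pitch 25 tcp [ 0.4703 -0.337   0.3534]
slide [-2.39, -0.69, 0.08] rot [0.001, -0.0, -0.085] | deg 4.9
pitch 30 tcp [ 0.4966 -0.3396  0.3472]
slide [-5.09, -1.03, 0.08] rot [0.001, -0.0, -0.172] | deg 9.9
pitch 35 tcp [ 0.5227 -0.3421  0.3418]
slide [-7.74, -1.41, 0.08] rot [0.001, -0.0, -0.259] | deg 14.9
pitch 40 tcp [ 0.5484 -0.3446  0.333 ]
slide [-10.47, -1.48, 0.08] rot [0.002, -0.0, -0.347] | deg 19.9
pitch 45 tcp [ 0.5735 -0.347   0.325 ]
slide [-13.11, -1.6, 0.07] rot [0.002, -0.0, -0.434] | deg 24.9
pitch 50 tcp [ 0.5979 -0.3493  0.3149]
slide [-15.76, -1.49, 0.07] rot [0.002, -0.0, -0.521] | deg 29.9
```

View pics/w12.png

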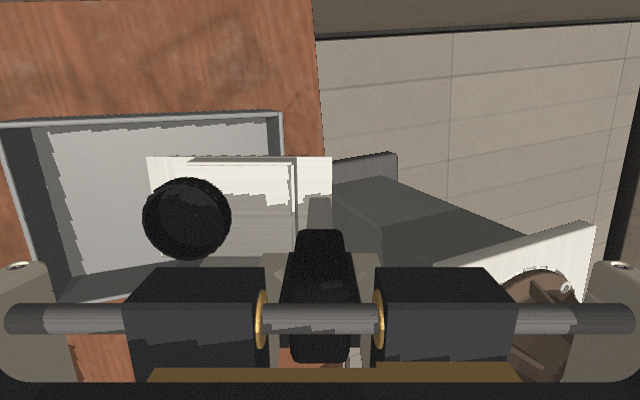

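Lid still on at (187,218), nose inside the tray. Tip further.

>>> carry_out([
  {"slide": [-2.4, -0.7, 0.05], "rotation": [0, 0, -0.085], "jaw": 1.5},
  {"slide": [-5.1, -1.0, 0.05], "rotation": [0, 0, -0.172], "jaw": 1.5},
  {"slide": [-7.75, -1.4, 0.05], "rotation": [0, 0, -0.26], "jaw": 1.5},
  {"slide": [-10.5, -1.5, 0.05], "rotation": [0, 0, -0.347], "jaw": 1.5},
  {"slide": [-13.1, -1.6, 0.05], "rotation": [0, 0, -0.434], "jaw": 1.5},
  {"slide": [-15.75, -1.5, 0.05], "rotation": [0, 0, -0.521], "jaw": 1.5},
  {"slide": [-15.75, -1.5, 0.05], "rotation": [0, 0, -0.521], "jaw": 1.5},
])

```text
clock: 15.42
eef_pos: [0.599, -0.3486, 0.3116]
tcp_rot: [-90.2, -50.1, 174.6]
ft_force: [-0.8, 0.5, -2.3]
opening: 0.272
```

```bash
python3 - <<'E'
from h import *
R,p,s=pose(); print(p,R.as_euler('xyz',degrees=True),s["ft_force"],s["clock"],s["q"]); 
c,im=wcam(); cv2.imwrite("pics/w13.png",im)
E
```

```text
[ 0.599  -0.3486  0.3116] [-90.1865 -50.1469 174.6313] [-0.7543  0.5189 -2.2566] 15.425 [ -12.5996   41.5382   12.3536    5.7285 -110.6574    6.6736]
```

View pics/w13.png

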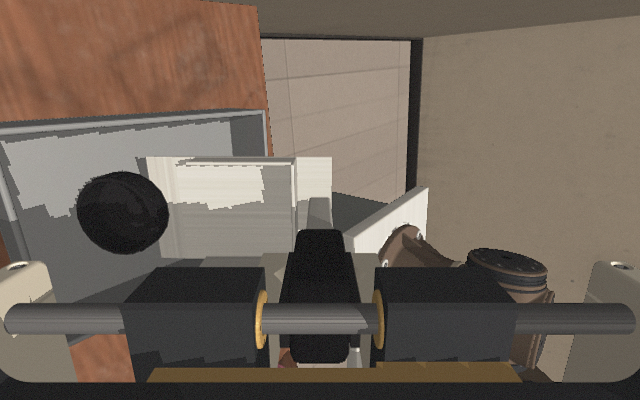

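>>> carry_out([
  {"slide": [0, 0, 0], "rotation": [0, 0, 0], "jaw": 1.5},
  {"slide": [0, 0, 0], "rotation": [0, 0, 0], "jaw": 1.5},
  {"slide": [0, 0, 0], "rotation": [0, 0, 0], "jaw": 1.5},
])

```text
clock: 15.85
eef_pos: [0.598, -0.3488, 0.3144]
tcp_rot: [-90.1, -49.9, 174.6]
ft_force: [-0.4, -1.1, -3.6]
opening: 0.272
```

```bash
python3 - <<'E'
from h import *
R,p,s=pose()
c,im=wcam(); cv2.imwrite("pics/w14.png",im)
gn([.46,-.337,.09],-5.5,40)
gn([.45,-.337,.12],-5.5,20)
gn([.50,-.337,.14],-5.5,0)
E
```

```text
pitch 40 tcp [ 0.5384 -0.3446  0.383 ]
slide [9.11, 0.14, 0.14] rot [0.001, 0.001, 0.173] | deg 9.9
pitch 20 tcp [ 0.4239 -0.3345  0.4223]
slide [19.52, 6.4, 0.24] rot [0.002, 0.0, 0.522] | deg 29.9
pitch 0 tcp [ 0.3726 -0.3247  0.4151]
slide [22.32, 10.84, -0.23] rot [0.002, 0.0, 0.871] | deg 49.9
```

View pics/w14.png

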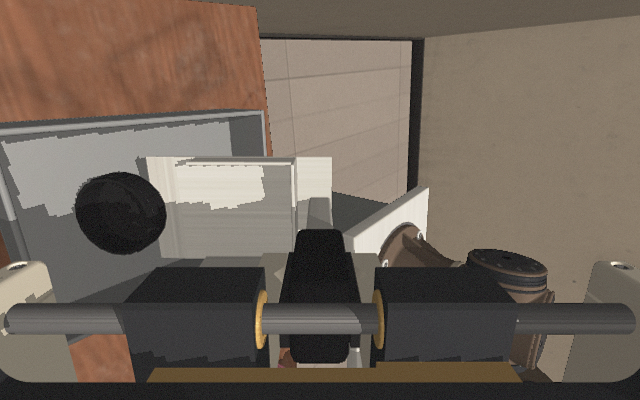

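>>> carry_out([
  {"slide": [2, 0, 0], "rotation": [0, 0, 0], "jaw": 1.5},
  {"slide": [5, 0, 0], "rotation": [0, 0, 0], "jaw": 1.5},
  {"slide": [9, 0, 0.1], "rotation": [0, 0, 0.1], "jaw": 1.5},
  {"slide": [13, 1.5, 0.1], "rotation": [0, 0, 0.25], "jaw": 1.5},
  {"slide": [17, 4, 0.1], "rotation": [0, 0, 0.4], "jaw": 1.5},
  {"slide": [19.5, 6.4, 0.1], "rotation": [0, 0, 0.52], "jaw": 1.5},
  {"slide": [21, 8.6, 0], "rotation": [0, 0, 0.7], "jaw": 1.5},
  {"slide": [22.3, 10.8, -0.2], "rotation": [0, 0, 0.87], "jaw": 1.5},
])

```text
clock: 16.9
eef_pos: [0.3706, -0.3247, 0.4166]
tcp_rot: [-90.0, 0.3, 174.5]
ft_force: [0.4, 0.0, -3.2]
opening: 0.273
```

```bash
python3 - <<'E'
from h import *
R,p,s=pose(); print(p,s["clock"],s["ft_force"])
c,im=wcam(); cv2.imwrite("pics/w15.png",im)
t=read_camera("top")["img"]; cv2.imwrite("pics/t15.png",cv2.resize(t[130:280,200:460],None,fx=3,fy=3,interpolation=cv2.INTER_CUBIC))
rep("top","lid1_mid")
E
```

```text
[ 0.3706 -0.3247  0.4166] 16.9 [ 0.4012  0.0189 -3.1871]
lid1_mid top [([0.3699, -0.0347, 0.0099], 0.59), ([0.4633, 0.0393, 0.0175], 0.52), ([0.6871, -0.0154, -0.0025], 0.35)]
```

View pics/w15.png

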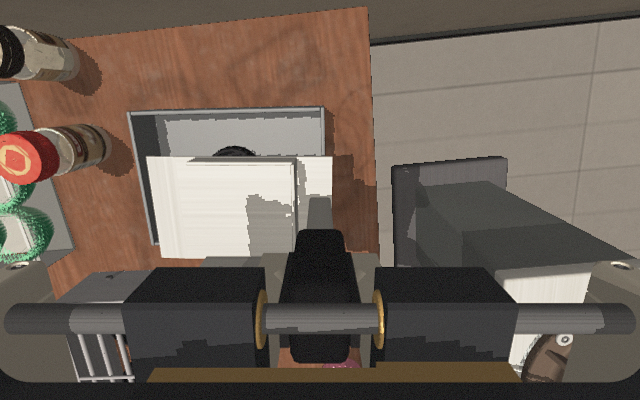

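View pics/t15.png

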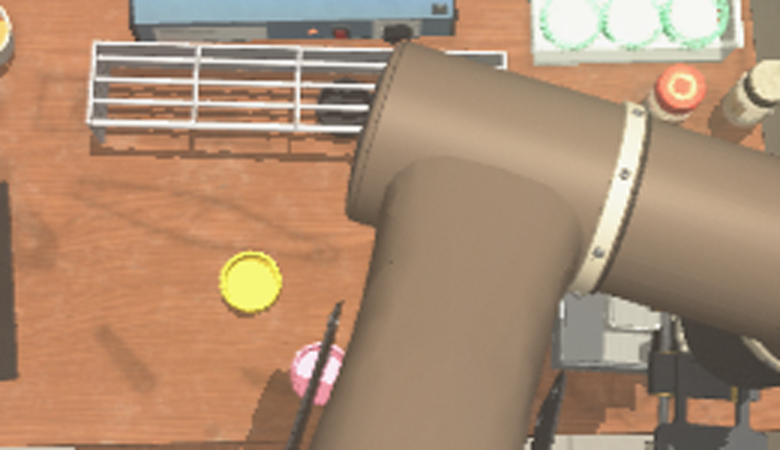

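```bash
python3 - <<'E'
from h import *
gs(shp(-.18,-.137,.12),SHY)
gs(shp(-.18,-.137,.004),SHY)
E
```

```text
slide [-5.25, 2.24, -18.61] rot [0.001, -0.054, -0.002] | deg 3.1
slide [-5.24, 13.84, -18.61] rot [0.001, -0.054, -0.002] | deg 3.1
```

>>> carry_out([
  {"slide": [-1, 0.5, -4], "rotation": [0, 0, 0], "jaw": 1.5},
  {"slide": [-3, 1, -10], "rotation": [0, -0.03, 0], "jaw": 1.5},
  {"slide": [-4.5, 2, -15], "rotation": [0, -0.054, 0], "jaw": 1.5},
  {"slide": [-5.25, 3, -18.6], "rotation": [0, -0.054, 0], "jaw": 1.5},
  {"slide": [-5.25, 7, -18.6], "rotation": [0, -0.054, 0], "jaw": 1.5},
  {"slide": [-5.25, 11, -18.6], "rotation": [0, -0.054, 0], "jaw": 1.5},
  {"slide": [-5.25, 13, -18.6], "rotation": [0, -0.054, 0], "jaw": 1.5},
  {"slide": [-5.25, 13.6, -18.6], "rotation": [0, -0.054, 0], "jaw": 1.5},
])

```text
clock: 18.05
eef_pos: [0.4403, -0.1444, 0.2804]
tcp_rot: [-90.0, -0.2, 177.5]
ft_force: [0.9, -0.3, -2.0]
opening: 0.27
```

```bash
python3 - <<'E'
from h import *
R,p,s=pose(); print(p,s["clock"],s["ft_force"])
c,im=wcam(); cv2.imwrite("pics/w16.png",im)
t=read_camera("top")["img"]; cv2.imwrite("pics/t16.png",cv2.resize(t[130:280,200:460],None,fx=3,fy=3,interpolation=cv2.INTER_CUBIC))
rep("top","lid1_mid")
gs(shp(-.18,-.137,.0005),SHY)
E
```

```text
[ 0.4403 -0.1444  0.2804] 18.05 [ 0.9409 -0.3271 -1.9925]
lid1_mid top [([0.3663, -0.0353, 0.0107], 0.79), ([0.6403, -0.1497, 0.0147], 0.6), ([0.6343, -0.4729, 0.0446], 0.55)]
slide [0.07, 0.64, -0.0] rot [0.0, 0.0, -0.001] | deg 0.1
```

View pics/w16.png

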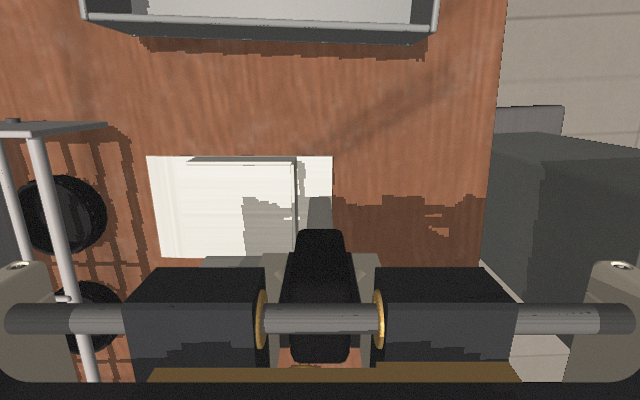

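View pics/t16.png

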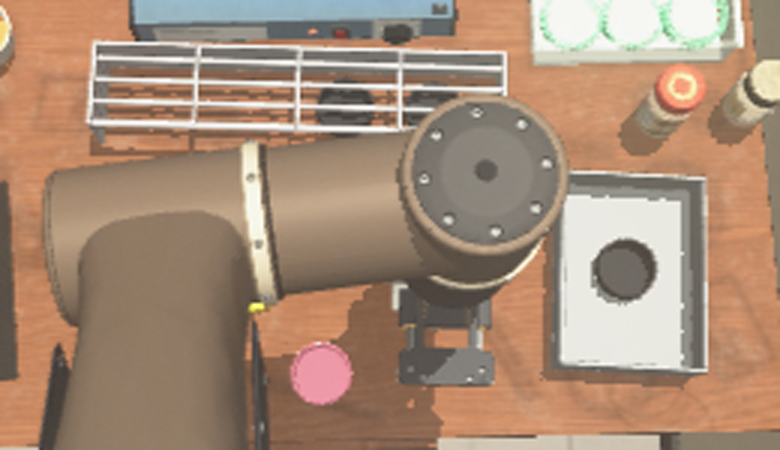

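```bash
python3 - <<'E'
from h import *
c,im=wcam()
print(toshelf(back(c,[(61,215),(90,316)],.02)))
print(toshelf(back(c,[(147,156),(163,258)],.0075)), toshelf(pose()[1]))
E
```

```text
[[-0.0473 -0.1377  0.02  ]
 [-0.0509 -0.0503  0.02  ]]
[[-0.1113 -0.1795  0.0075]
 [-0.1116 -0.0965  0.0075]] [-0.2373 -0.1371  0.2824]
```

```bash
python3 - <<'E'
from h import *
print(pose()[1]);gs(shp(-.18,-.137,.0005),SHY)
E
```

```text
[ 0.441  -0.1446  0.2824]
slide [0.07, 0.68, -0.01] rot [0.0, 0.0, -0.002] | deg 0.1
```

>>> carry_out([
  {"slide": [0, 0.3, 0], "rotation": [0, 0, 0], "jaw": 1.5},
  {"slide": [0, 0.6, 0], "rotation": [0, 0, 0], "jaw": 1.5},
  {"slide": [0, 0.65, 0], "rotation": [0, 0, 0], "jaw": 1.5},
  {"slide": [-0.5, 0.65, 0], "rotation": [0, 0, 0], "jaw": 1.5},
  {"slide": [-1.2, 0.65, 0], "rotation": [0, 0, 0], "jaw": 1.5},
  {"slide": [-2.2, 0.65, 0], "rotation": [0, 0, 0], "jaw": 1.5},
  {"slide": [-3.0, 0.65, 0], "rotation": [0, 0, 0], "jaw": 1.5},
])

```text
clock: 19.12
eef_pos: [0.472, -0.1459, 0.2759]
tcp_rot: [-90.0, 0.1, 177.5]
ft_force: [-0.7, -0.1, -2.4]
opening: 0.274
```

```bash
python3 - <<'E'
from h import *
R,p,s=pose(); print(p,s["clock"],s["ft_force"])
gs(shp(-.072,-.137,.0005),SHY)
E
```

```text
[ 0.472  -0.1459  0.2759] 19.125 [-0.7365 -0.1251 -2.3766]
slide [-7.63, 0.05, 0.0] rot [0.0, 0.0, -0.002] | deg 0.1
```

>>> carry_out([
  {"slide": [-1, 0.03, 0], "rotation": [0, 0, 0], "jaw": 1.5},
  {"slide": [-2, 0.03, 0], "rotation": [0, 0, 0], "jaw": 1.5},
  {"slide": [-3, 0.03, 0], "rotation": [0, 0, 0], "jaw": 1.5},
  {"slide": [-3.8, 0.03, 0], "rotation": [0, 0, 0], "jaw": 1.5},
  {"slide": [-4.5, 0.03, 0], "rotation": [0, 0, 0], "jaw": 1.5},
  {"slide": [-5.2, 0.03, 0], "rotation": [0, 0, 0], "jaw": 1.5},
  {"slide": [-5.8, 0.03, 0], "rotation": [0, 0, 0], "jaw": 1.5},
  {"slide": [-6.3, 0.03, 0], "rotation": [0, 0, 0], "jaw": 1.5},
])

```text
clock: 20.12
eef_pos: [0.5352, -0.1486, 0.2758]
tcp_rot: [-90.0, 0.1, 177.5]
ft_force: [-0.8, -0.5, -2.4]
opening: 0.272
```

>>> carry_out([
  {"slide": [-0.4, 0, 0], "rotation": [0, 0, 0], "jaw": 1.5},
  {"slide": [-0.8, 0, 0], "rotation": [0, 0, 0], "jaw": 1.5},
  {"slide": [-1.1, 0, 0], "rotation": [0, 0, 0], "jaw": 1.5},
  {"slide": [-1.1, 0, 0], "rotation": [0, 0, 0], "jaw": 1.5},
])

```text
clock: 20.62
eef_pos: [0.5464, -0.1491, 0.2758]
tcp_rot: [-90.0, 0.2, 177.5]
ft_force: [-1.3, -0.6, -3.3]
opening: 0.267
```

```bash
python3 - <<'E'
from h import *
R,p,s=pose(); print(p,s["clock"],s["ft_force"])
c,im=wcam(); cv2.imwrite("pics/w17.png",im)
y=-.137
gs(shp(-.072,y,.0005),SHY)
for dx,z,pt in [(-.002,.002,-4),(-.006,.003,-8)]:
    gs(pivot(-.1385+dx,y,z,pt),SHY,pt)
E
```

```text
[ 0.5464 -0.1491  0.2758] 20.625 [-1.3152 -0.6032 -3.2945]
slide [-0.19, 0.02, 0.0] rot [0.0, 0.0, -0.003] | deg 0.1
slide [1.88, -0.13, 0.0] rot [0.0, 0.0, 0.067] | deg 3.9
slide [4.2, -0.1, 0.0] rot [0.0, 0.0, 0.137] | deg 7.9
```

View pics/w17.png

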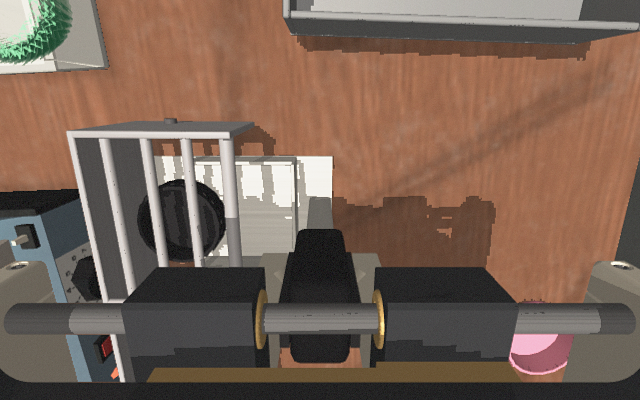

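>>> carry_out([
  {"slide": [-0.15, -0.03, 0], "rotation": [0, 0, 0], "jaw": 1.5},
  {"slide": [0.8, -0.1, 0], "rotation": [0, 0, 0.034], "jaw": 1.5},
  {"slide": [1.9, -0.13, 0], "rotation": [0, 0, 0.068], "jaw": 1.5},
  {"slide": [3.0, -0.12, 0], "rotation": [0, 0, 0.103], "jaw": 1.5},
  {"slide": [4.2, -0.1, 0], "rotation": [0, 0, 0.137], "jaw": 1.5},
  {"slide": [4.2, -0.1, 0], "rotation": [0, 0, 0.137], "jaw": 1.5},
])

```text
clock: 21.42
eef_pos: [0.5034, -0.1473, 0.2769]
tcp_rot: [-90.0, 8.0, 177.5]
ft_force: [-0.2, 0.0, -2.2]
opening: 0.273
```

>>> carry_out([
  {"slide": [0.5, -0.1, 0], "rotation": [0, 0, 0], "jaw": 1.5},
  {"slide": [1.5, -0.25, 0], "rotation": [0, 0, 0], "jaw": 1.5},
  {"slide": [3, -0.45, 0], "rotation": [0, 0, 0], "jaw": 1.5},
  {"slide": [5, -0.75, 0], "rotation": [0, 0, 0], "jaw": 1.5},
  {"slide": [7, -1.1, 0], "rotation": [0, 0, 0], "jaw": 1.5},
  {"slide": [9, -1.4, 0], "rotation": [0, 0, 0], "jaw": 1.5},
  {"slide": [10.5, -1.6, 0], "rotation": [0, 0, 0], "jaw": 1.5},
  {"slide": [11.2, -1.8, 0], "rotation": [0, 0, 0], "jaw": 1.5},
])

```text
clock: 22.42
eef_pos: [0.389, -0.1424, 0.2793]
tcp_rot: [-90.0, 8.0, 177.5]
ft_force: [0.3, 0.2, -2.9]
opening: 0.271
```

```bash
python3 - <<'E'
from h import *
R,p,s=pose(); print(p,R.as_euler('xyz',degrees=True),s["clock"],s["ft_force"])
c,im=wcam(); cv2.imwrite("pics/w18.png",im)
pan=p+R.apply([-.058,ZOFF,0]); print("pan",pan)
gs(pan+[0,0,.08],SHY,-14)
gs([.48,-.22,.16],-4,-12)
gs([.44,-.335,.16],-5.5,-10)
E
```

```text
[ 0.389  -0.1424  0.2793] [-90.0182   7.9871 177.5248] 22.425 [ 0.3     0.2061 -2.9142]
pan [ 0.4846 -0.1465  0.0149]
slide [1.71, -7.15, -0.02] rot [0.0, 0.0, 0.105] | deg 6.0
slide [0.0, -13.9, 7.05] rot [0.005, 0.026, 0.07] | deg 4.3
slide [2.51, -14.64, 18.46] rot [0.009, 0.052, 0.035] | deg 3.6
```

View pics/w18.png

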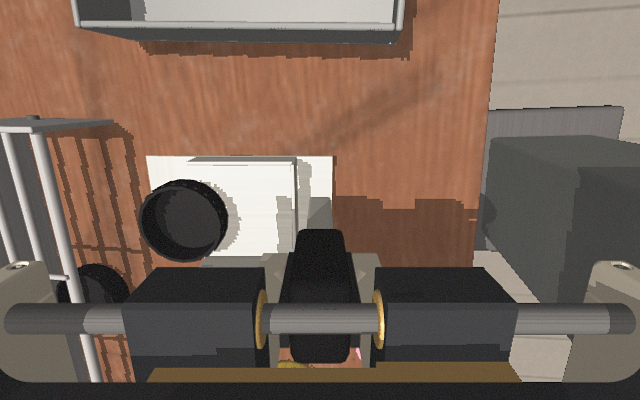

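>>> carry_out([
  {"slide": [0.8, -2, 0], "rotation": [0, 0, 0.04], "jaw": 1.5},
  {"slide": [1.5, -5, 0], "rotation": [0, 0, 0.08], "jaw": 1.5},
  {"slide": [1.5, -8.5, 1], "rotation": [0, 0, 0.09], "jaw": 1.5},
  {"slide": [0.8, -12, 3.5], "rotation": [0, 0.01, 0.08], "jaw": 1.5},
  {"slide": [0.2, -13.9, 7], "rotation": [0, 0.025, 0.07], "jaw": 1.5},
  {"slide": [0.8, -14.4, 11], "rotation": [0.005, 0.035, 0.06], "jaw": 1.5},
  {"slide": [1.7, -14.6, 15], "rotation": [0.008, 0.045, 0.045], "jaw": 1.5},
  {"slide": [2.5, -14.6, 18], "rotation": [0.009, 0.052, 0.035], "jaw": 1.5},
])

```text
clock: 23.48
eef_pos: [0.3358, -0.3221, 0.4206]
tcp_rot: [-90.0, 10.0, 174.5]
ft_force: [0.3, 1.3, -3.8]
opening: 0.276
```

```bash
python3 - <<'E'
from h import *
print(back(TOP,np.array([(624,270)])/3+[199.7,129.7],.016))
R,p,s=pose(); print(p,R.as_euler('xyz',degrees=True),s["clock"],s["ft_force"])
c,im=wcam(); cv2.imwrite("pics/w19.png",im)
for pt,z in ((-5,.10),(0,.10),(5,.10),(10,.095),(15,.085),(20,.075)): gn([.505,-.327,z],-5.5,pt)
E
```

```text
[[ 0.4682 -0.3362  0.016 ]]
[ 0.3358 -0.3221  0.4206] [-89.9627   9.9859 174.4504] 23.475 [ 0.319   1.3487 -3.759 ]
pitch -5 tcp [ 0.3542 -0.3125  0.3629]
slide [-0.74, 5.94, -1.32] rot [-0.001, -0.001, -0.085] | deg 4.9
pitch 0 tcp [ 0.3776 -0.3147  0.3751]
slide [-3.27, 5.14, -1.32] rot [-0.001, -0.001, -0.172] | deg 9.9
pitch 5 tcp [ 0.4019 -0.3171  0.3852]
slide [-5.85, 4.56, -1.32] rot [-0.001, -0.001, -0.26] | deg 14.9
pitch 10 tcp [ 0.4271 -0.3195  0.3881]
slide [-8.39, 4.71, -1.33] rot [-0.001, -0.001, -0.347] | deg 19.9
pitch 15 tcp [ 0.4528 -0.322   0.3839]
slide [-10.86, 5.57, -1.33] rot [-0.001, -0.001, -0.434] | deg 24.9
pitch 20 tcp [ 0.4789 -0.3245  0.3773]
slide [-13.33, 6.67, -1.33] rot [-0.001, -0.001, -0.521] | deg 29.9
```

View pics/w19.png

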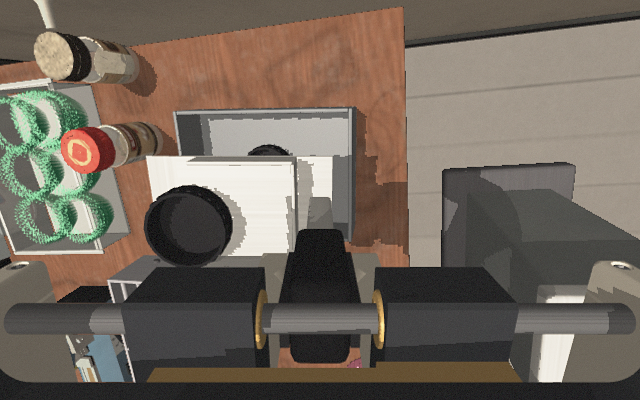

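>>> carry_out([
  {"slide": [-0.3, 2.5, -0.7], "rotation": [0, 0, -0.04], "jaw": 1.5},
  {"slide": [-0.75, 5.5, -1.3], "rotation": [0, 0, -0.085], "jaw": 1.5},
  {"slide": [-3.3, 5.1, -1.3], "rotation": [0, 0, -0.172], "jaw": 1.5},
  {"slide": [-5.85, 4.6, -1.3], "rotation": [0, 0, -0.26], "jaw": 1.5},
  {"slide": [-8.4, 4.7, -1.3], "rotation": [0, 0, -0.347], "jaw": 1.5},
  {"slide": [-10.9, 5.6, -1.3], "rotation": [0, 0, -0.434], "jaw": 1.5},
  {"slide": [-13.3, 6.7, -1.3], "rotation": [0, 0, -0.521], "jaw": 1.5},
  {"slide": [-13.3, 6.7, -1.3], "rotation": [0, 0, -0.521], "jaw": 1.5},
])

```text
clock: 24.52
eef_pos: [0.4812, -0.3239, 0.3733]
tcp_rot: [-89.9, -20.3, 174.5]
ft_force: [-0.4, 0.2, -3.4]
opening: 0.274
```

```bash
python3 - <<'E'
from h import *
R,p,s=pose(); print(p,R.as_euler('xyz',degrees=True),s["clock"],s["ft_force"])
c,im=wcam(); cv2.imwrite("pics/w20.png",im)
for pt,z in ((25,.065),(30,.055),(35,.05),(40,.046),(45,.045),(50,.045)): gn([.513,-.327,z],-5.5,pt)
E
```

```text
[ 0.4812 -0.3239  0.3733] [-89.9468 -20.2882 174.5196] 24.525 [-0.4127  0.1885 -3.3761]
pitch 25 tcp [ 0.5133 -0.327   0.3684]
slide [-3.33, -0.6, -0.01] rot [-0.001, -0.0, -0.084] | deg 4.8
pitch 30 tcp [ 0.5396 -0.3296  0.3572]
slide [-6.19, -0.47, -0.01] rot [-0.001, -0.0, -0.172] | deg 9.8
pitch 35 tcp [ 0.5657 -0.3321  0.3488]
slide [-8.95, -0.58, -0.01] rot [-0.001, -0.0, -0.259] | deg 14.8
pitch 40 tcp [ 0.5914 -0.3346  0.339 ]
slide [-11.71, -0.55, -0.01] rot [-0.001, -0.0, -0.346] | deg 19.8
pitch 45 tcp [ 0.6165 -0.337   0.33  ]
slide [-14.39, -0.58, -0.01] rot [-0.001, -0.0, -0.433] | deg 24.8
pitch 50 tcp [ 0.6409 -0.3393  0.3199]
slide [-17.03, -0.47, -0.01] rot [-0.001, -0.0, -0.521] | deg 29.8
```

View pics/w20.png

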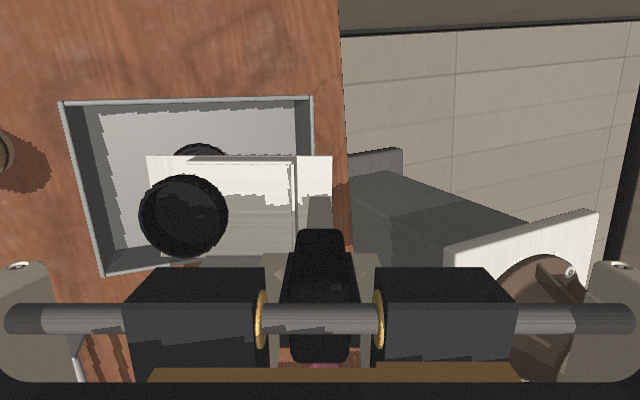

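>>> carry_out([
  {"slide": [-3.3, -0.6, 0], "rotation": [0, 0, -0.084], "jaw": 1.5},
  {"slide": [-6.2, -0.5, 0], "rotation": [0, 0, -0.172], "jaw": 1.5},
  {"slide": [-8.95, -0.6, 0], "rotation": [0, 0, -0.26], "jaw": 1.5},
  {"slide": [-11.7, -0.55, 0], "rotation": [0, 0, -0.346], "jaw": 1.5},
  {"slide": [-14.4, -0.6, 0], "rotation": [0, 0, -0.433], "jaw": 1.5},
  {"slide": [-17, -0.5, 0], "rotation": [0, 0, -0.521], "jaw": 1.5},
  {"slide": [-17, -0.5, 0], "rotation": [0, 0, -0.521], "jaw": 1.5},
  {"slide": [-17, -0.5, 0], "rotation": [0, 0, -0.521], "jaw": 1.5},
])

```text
clock: 25.58
eef_pos: [0.6405, -0.3391, 0.3204]
tcp_rot: [-89.9, -49.9, 174.5]
ft_force: [0.1, 0.5, -2.3]
opening: 0.269
```

>>> carry_out([
  {"slide": [0, 0, 0], "rotation": [0, 0, 0], "jaw": 1.5},
  {"slide": [0, 0, 0], "rotation": [0, 0, 0], "jaw": 1.5},
])

```text
clock: 25.82
eef_pos: [0.64, -0.3392, 0.3221]
tcp_rot: [-89.9, -49.8, 174.4]
ft_force: [0.3, 1.0, -3.4]
opening: 0.269
```

```bash
python3 - <<'E'
from h import *
R,p,s=pose(); print(p,R.as_euler('xyz',degrees=True),s["clock"],s["ft_force"])
c,im=wcam(); cv2.imwrite("pics/w21.png",im)
E
```

```text
[ 0.64   -0.3392  0.3221] [-89.8564 -49.7531 174.42  ] 25.825 [ 0.2924  0.955  -3.4099]
```

View pics/w21.png

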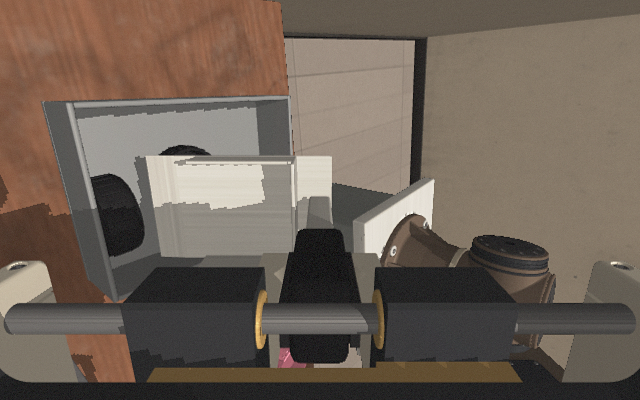

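>>> carry_out([
  {"slide": [2, 0, 0], "rotation": [0, 0, 0], "jaw": 1.5},
  {"slide": [5, 0, 0], "rotation": [0, 0, 0], "jaw": 1.5},
  {"slide": [9, 0, 0], "rotation": [0, 0, 0.1], "jaw": 1.5},
  {"slide": [13, 1.5, 0], "rotation": [0, 0, 0.25], "jaw": 1.5},
  {"slide": [17, 4, 0], "rotation": [0, 0, 0.4], "jaw": 1.5},
  {"slide": [19.5, 6.4, 0], "rotation": [0, 0, 0.52], "jaw": 1.5},
  {"slide": [21, 8.6, 0], "rotation": [0, 0, 0.7], "jaw": 1.5},
  {"slide": [22.3, 10.8, 0], "rotation": [0, 0, 0.87], "jaw": 1.5},
])

```text
clock: 26.88
eef_pos: [0.4121, -0.3171, 0.4241]
tcp_rot: [-89.9, 0.5, 174.5]
ft_force: [0.4, -0.3, -1.9]
opening: 0.273
```

```bash
python3 - <<'E'
from h import *
y=-.048
gs(shp(-.20,y,.13),SHY)
gs(shp(-.18,y,.006),SHY)
E
```

```text
slide [1.32, 1.82, -26.24] rot [-0.003, -0.052, -0.009] | deg 3.0
slide [-0.57, 14.23, -26.37] rot [-0.003, -0.052, -0.009] | deg 3.0
```

>>> carry_out([
  {"slide": [0.3, 0.3, -4], "rotation": [0, -0.01, 0], "jaw": 1.5},
  {"slide": [0.8, 1, -10], "rotation": [0, -0.03, 0], "jaw": 1.5},
  {"slide": [1.2, 1.5, -16], "rotation": [0, -0.05, -0.005], "jaw": 1.5},
  {"slide": [0.8, 1.8, -22], "rotation": [0, -0.052, -0.009], "jaw": 1.5},
  {"slide": [-0.2, 3.5, -26], "rotation": [0, -0.052, -0.009], "jaw": 1.5},
  {"slide": [-0.55, 8, -26.35], "rotation": [0, -0.052, -0.009], "jaw": 1.5},
  {"slide": [-0.55, 12, -26.35], "rotation": [0, -0.052, -0.009], "jaw": 1.5},
  {"slide": [-0.55, 14.1, -26.35], "rotation": [0, -0.052, -0.009], "jaw": 1.5},
])

```text
clock: 27.88
eef_pos: [0.4421, -0.0562, 0.2815]
tcp_rot: [-89.8, -0.2, 177.5]
ft_force: [-0.7, 0.1, -2.3]
opening: 0.269
```

```bash
python3 - <<'E'
from h import *
t=read_camera("top")["img"]; cv2.imwrite("pics/t22.png",cv2.resize(t[130:280,200:460],None,fx=3,fy=3,interpolation=cv2.INTER_CUBIC))
c,im=wcam(); cv2.imwrite("pics/w22.png",im)
R,p,s=pose(); print(p,R.as_euler('xyz',degrees=True),s["clock"],s["ft_force"])
print(toshelf(p)); gs(shp(-.18,-.048,.0005),SHY)
E
```

```text
[ 0.442  -0.0564  0.2812] [-89.7674  -0.2634 177.4848] 27.975 [-0.3663 -0.2927 -2.808 ]
[-0.2401 -0.0489  0.2812]
slide [-0.21, 0.56, -0.09] rot [-0.004, -0.0, 0.005] | deg 0.4
```

View pics/w22.png

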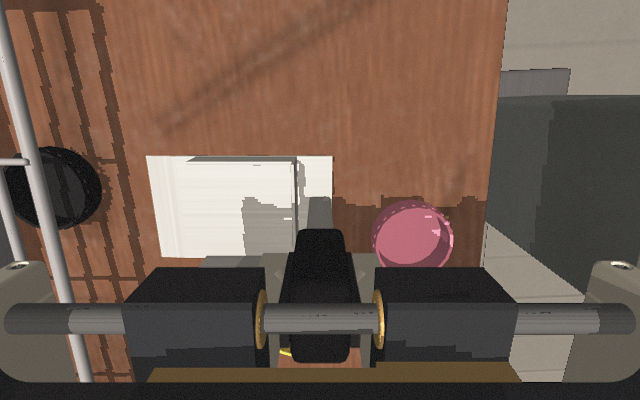

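View pics/t22.png

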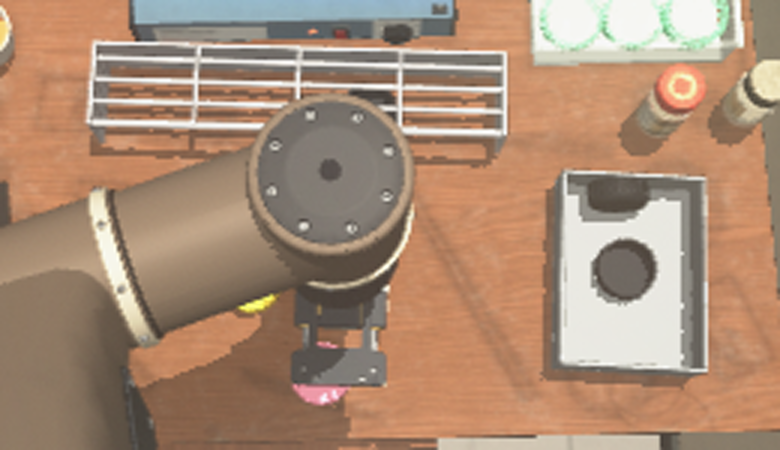

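```bash
python3 - <<'E'
from h import *
c,im=wcam()
print(toshelf(back(c,[(53,188)],.02)[0]),toshelf(back(c,[(147,156),(163,258)],.0075)))
cv2.imwrite("pics/w22c.png",cv2.resize(im[120:260,0:200],None,fx=4,fy=4,interpolation=cv2.INTER_CUBIC))
E
```

```text
[-0.052  -0.0719  0.02  ] [[-0.1164 -0.0928  0.0075]
 [-0.1169 -0.0105  0.0075]]
```

View pics/w22c.png

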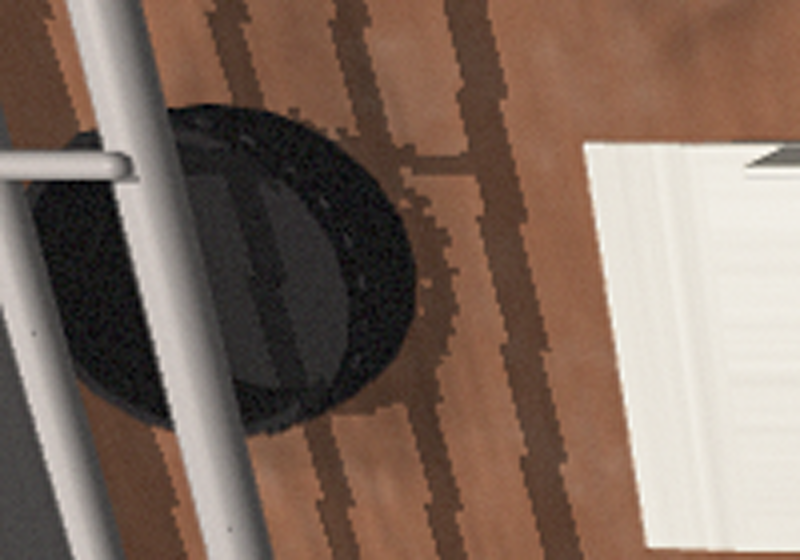

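```bash
python3 - <<'E'
from h import *
gs(shp(-.18,-.072,.0005),SHY);gs(shp(-.11,-.072,.0005),SHY)
E
```

```text
slide [-0.12, 0.71, 2.33] rot [-0.004, 0.0, 0.002] | deg 0.2
slide [-7.12, 0.7, 2.33] rot [-0.004, 0.0, 0.002] | deg 0.2
```

>>> carry_out([
  {"slide": [-0.1, 0.2, 1], "rotation": [-0.004, 0, 0], "jaw": 1.5},
  {"slide": [-0.1, 0.4, 2.3], "rotation": [-0.004, 0, 0], "jaw": 1.5},
  {"slide": [-0.1, 0.6, 2.3], "rotation": [-0.004, 0, 0], "jaw": 1.5},
  {"slide": [-0.1, 0.65, 2.3], "rotation": [-0.004, 0, 0], "jaw": 1.5},
  {"slide": [-0.1, 0.65, 2.3], "rotation": [-0.004, 0, 0], "jaw": 1.5},
])

```text
clock: 28.65
eef_pos: [0.4429, -0.0793, 0.2763]
tcp_rot: [-90.0, -0.1, 177.5]
ft_force: [-0.4, 0.1, -2.3]
opening: 0.272
```

```bash
python3 - <<'E'
from h import *
c,im=wcam(); cv2.imwrite("pics/w23.png",im)
R,p,s=pose(); print(p,R.as_euler('xyz',degrees=True),s["clock"],s["ft_force"],toshelf(p))
gs(shp(-.11,-.072,.0005),SHY)
gs(shp(-.072,-.072,.0005),SHY)
E
```

```text
[ 0.443  -0.0792  0.2763] [-90.0207  -0.1165 177.5164] 28.7 [ 0.4997  0.5865 -2.2321] [-0.2381 -0.0716  0.2763]
slide [-7.01, 0.06, 0.04] rot [0.0, 0.0, 0.002] | deg 0.1
slide [-10.81, 0.05, 0.04] rot [0.0, 0.0, 0.002] | deg 0.1
```

View pics/w23.png

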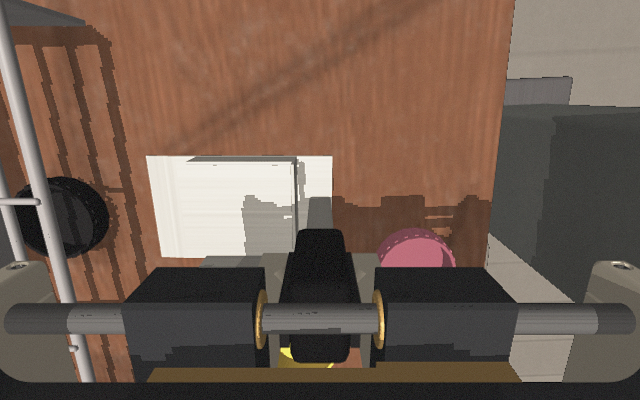

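Aligned (lid at (63,216), same as for the earlier ones). Push in.

>>> carry_out([
  {"slide": [-0.5, 0.05, 0], "rotation": [0, 0, 0], "jaw": 1.5},
  {"slide": [-1.5, 0.05, 0], "rotation": [0, 0, 0], "jaw": 1.5},
  {"slide": [-2.5, 0.05, 0], "rotation": [0, 0, 0], "jaw": 1.5},
  {"slide": [-3.5, 0.05, 0], "rotation": [0, 0, 0], "jaw": 1.5},
  {"slide": [-4.5, 0.05, 0], "rotation": [0, 0, 0], "jaw": 1.5},
  {"slide": [-5.4, 0.05, 0], "rotation": [0, 0, 0], "jaw": 1.5},
  {"slide": [-6.2, 0.05, 0], "rotation": [0, 0, 0], "jaw": 1.5},
  {"slide": [-7.0, 0.05, 0], "rotation": [0, 0, 0], "jaw": 1.5},
])

```text
clock: 29.7
eef_pos: [0.5133, -0.0823, 0.2756]
tcp_rot: [-90.0, -0.1, 177.5]
ft_force: [-1.2, 0.5, -2.4]
opening: 0.272
```

>>> carry_out([
  {"slide": [-0.7, 0, 0], "rotation": [0, 0, 0], "jaw": 1.5},
  {"slide": [-1.4, 0, 0], "rotation": [0, 0, 0], "jaw": 1.5},
  {"slide": [-2.0, 0, 0], "rotation": [0, 0, 0], "jaw": 1.5},
  {"slide": [-2.6, 0, 0], "rotation": [0, 0, 0], "jaw": 1.5},
  {"slide": [-3.1, 0, 0], "rotation": [0, 0, 0], "jaw": 1.5},
  {"slide": [-3.5, 0, 0], "rotation": [0, 0, 0], "jaw": 1.5},
  {"slide": [-3.7, 0, 0], "rotation": [0, 0, 0], "jaw": 1.5},
])

```text
clock: 30.58
eef_pos: [0.5504, -0.0839, 0.2755]
tcp_rot: [-90.0, -0.1, 177.5]
ft_force: [-4.6, 0.1, 1.7]
opening: 0.269
```

```bash
python3 - <<'E'
from h import *
R,p,s=pose(); print(p,s["clock"],s["ft_force"])
c,im=wcam(); cv2.imwrite("pics/w24.png",im)
y=-.072
gs(shp(-.072,y,.0005),SHY)
for dx,z,pt in [(-.002,.002,-4),(-.006,.003,-8)]:
    gs(pivot(-.1385+dx,y,z,pt),SHY,pt)
E
```

```text
[ 0.5504 -0.0839  0.2755] 30.575 [-4.5862  0.0553  1.6922]
slide [-0.04, -0.0, 0.03] rot [0.0, 0.0, 0.002] | deg 0.1
slide [2.03, -0.15, 0.03] rot [0.0, 0.0, 0.072] | deg 4.1
slide [4.35, -0.1, 0.03] rot [0.0, 0.0, 0.142] | deg 8.1
```

View pics/w24.png

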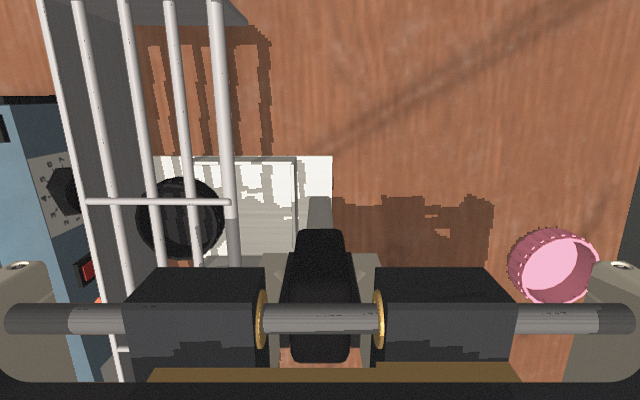

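>>> carry_out([
  {"slide": [0.1, -0.05, 0], "rotation": [0, 0, 0], "jaw": 1.5},
  {"slide": [1.0, -0.1, 0], "rotation": [0, 0, 0.035], "jaw": 1.5},
  {"slide": [2.05, -0.15, 0], "rotation": [0, 0, 0.072], "jaw": 1.5},
  {"slide": [3.2, -0.13, 0], "rotation": [0, 0, 0.107], "jaw": 1.5},
  {"slide": [4.35, -0.1, 0], "rotation": [0, 0, 0.142], "jaw": 1.5},
  {"slide": [4.35, -0.1, 0], "rotation": [0, 0, 0.142], "jaw": 1.5},
])

```text
clock: 31.38
eef_pos: [0.5061, -0.0821, 0.2766]
tcp_rot: [-90.0, 8.0, 177.5]
ft_force: [0.0, -0.8, -2.6]
opening: 0.276
```

>>> carry_out([
  {"slide": [0.5, -0.1, 0], "rotation": [0, 0, 0], "jaw": 1.5},
  {"slide": [1.5, -0.25, 0], "rotation": [0, 0, 0], "jaw": 1.5},
  {"slide": [3, -0.45, 0], "rotation": [0, 0, 0], "jaw": 1.5},
  {"slide": [5, -0.75, 0], "rotation": [0, 0, 0], "jaw": 1.5},
  {"slide": [7, -1.1, 0], "rotation": [0, 0, 0], "jaw": 1.5},
  {"slide": [9, -1.4, 0], "rotation": [0, 0, 0], "jaw": 1.5},
  {"slide": [10.5, -1.6, 0], "rotation": [0, 0, 0], "jaw": 1.5},
  {"slide": [11.2, -1.8, 0], "rotation": [0, 0, 0], "jaw": 1.5},
])

```text
clock: 32.38
eef_pos: [0.3917, -0.0772, 0.279]
tcp_rot: [-90.0, 8.0, 177.5]
ft_force: [0.3, -1.7, -2.7]
opening: 0.271
```

```bash
python3 - <<'E'
from h import *
R,p,s=pose(); print(p,R.as_euler('xyz',degrees=True),s["clock"],s["ft_force"])
c,im=wcam(); cv2.imwrite("pics/w25.png",im)
pan=p+R.apply([-.058,ZOFF,0]); print("pan",pan)
gs(pan+[0,0,.08],SHY,-14)
gs([.50,-.18,.17],-4,-12)
gs([.44,-.335,.17],-5.5,-10)
E
```

```text
[ 0.3917 -0.0772  0.279 ] [-90.0274   7.9912 177.5386] 32.375 [ 0.2759 -1.7279 -2.7433]
pan [ 0.4873 -0.0812  0.0146]
slide [1.71, -7.15, -0.03] rot [0.001, 0.0, 0.105] | deg 6.0
slide [-1.95, -14.67, 9.48] rot [0.005, 0.026, 0.07] | deg 4.3
slide [2.36, -15.67, 24.98] rot [0.009, 0.052, 0.035] | deg 3.6
```

View pics/w25.png

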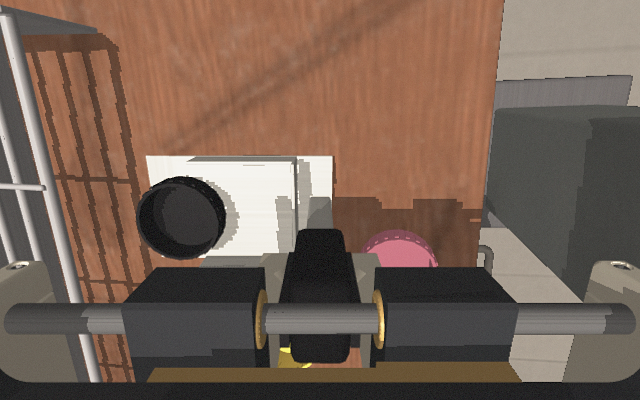

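>>> carry_out([
  {"slide": [0.8, -2, 0], "rotation": [0, 0, 0.04], "jaw": 1.5},
  {"slide": [1.5, -5, 0], "rotation": [0, 0, 0.08], "jaw": 1.5},
  {"slide": [0.8, -9, 2], "rotation": [0, 0, 0.09], "jaw": 1.5},
  {"slide": [-0.8, -12.5, 5], "rotation": [0, 0.015, 0.08], "jaw": 1.5},
  {"slide": [-1.7, -14.6, 9.5], "rotation": [0.005, 0.025, 0.07], "jaw": 1.5},
  {"slide": [-0.8, -15.2, 14.5], "rotation": [0.005, 0.035, 0.06], "jaw": 1.5},
  {"slide": [0.8, -15.5, 19.5], "rotation": [0.008, 0.045, 0.045], "jaw": 1.5},
  {"slide": [2.0, -15.6, 23], "rotation": [0.009, 0.05, 0.035], "jaw": 1.5},
])

```text
clock: 33.42
eef_pos: [0.3396, -0.3074, 0.4308]
tcp_rot: [-90.0, 10.0, 174.5]
ft_force: [0.6, 0.4, -2.7]
opening: 0.268
```

```bash
python3 - <<'E'
from h import *
R,p,s=pose(); print(p,R.as_euler('xyz',degrees=True),s["clock"],s["ft_force"])
c,im=wcam(); cv2.imwrite("pics/w26.png",im)
for pt,z in ((-5,.11),(0,.10),(5,.09),(10,.085),(15,.075),(20,.065)): gn([.425,-.337,z],-5.5,pt)
E
```

```text
[ 0.3396 -0.3074  0.4308] [-89.9587   9.9841 174.5456] 33.425 [ 0.6164  0.3955 -2.7345]
pitch -5 tcp [ 0.2742 -0.3225  0.3729]
slide [7.21, 4.59, 1.91] rot [-0.002, 0.001, -0.085] | deg 4.9
pitch 0 tcp [ 0.2976 -0.3247  0.3751]
slide [4.86, 4.78, 1.91] rot [-0.002, 0.0, -0.172] | deg 9.9
pitch 5 tcp [ 0.3219 -0.3271  0.3752]
slide [2.45, 5.18, 1.91] rot [-0.002, 0.0, -0.259] | deg 14.9
pitch 10 tcp [ 0.3471 -0.3295  0.3781]
slide [-0.09, 5.33, 1.91] rot [-0.002, 0.0, -0.347] | deg 19.9
pitch 15 tcp [ 0.3728 -0.332   0.3739]
slide [-2.56, 6.19, 1.91] rot [-0.002, 0.0, -0.434] | deg 24.9
pitch 20 tcp [ 0.3989 -0.3345  0.3673]
slide [-5.04, 7.29, 1.91] rot [-0.002, 0.0, -0.521] | deg 29.9
```

View pics/w26.png

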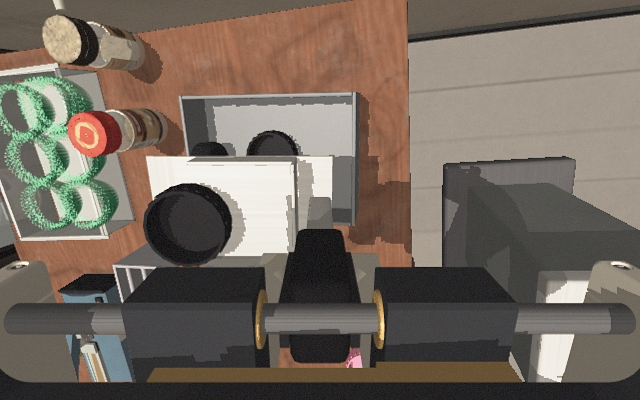

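```bash
python3 - <<'E'
from h import *
for pt,x,z in ((-5,.48,.12),(0,.47,.12),(5,.455,.11),(10,.44,.1),(15,.425,.09),(20,.41,.08)): gn([x,-.335,z],-5.5,pt)
E
```

```text
pitch -5 tcp [ 0.3292 -0.3205  0.3829]
slide [1.66, 4.54, 1.18] rot [-0.002, 0.001, -0.085] | deg 4.9
pitch 0 tcp [ 0.3426 -0.3227  0.3951]
slide [0.12, 3.57, 1.28] rot [-0.002, 0.0, -0.172] | deg 9.9
pitch 5 tcp [ 0.3519 -0.3251  0.3952]
slide [-0.82, 3.72, 1.43] rot [-0.002, 0.0, -0.259] | deg 14.9
pitch 10 tcp [ 0.3621 -0.3275  0.3931]
slide [-1.8, 4.1, 1.57] rot [-0.002, 0.0, -0.347] | deg 19.9
pitch 15 tcp [ 0.3728 -0.33    0.3889]
slide [-2.8, 4.71, 1.71] rot [-0.002, 0.0, -0.434] | deg 24.9
pitch 20 tcp [ 0.3839 -0.3325  0.3823]
slide [-3.8, 5.55, 1.86] rot [-0.002, 0.0, -0.521] | deg 29.9
```

>>> carry_out([
  {"slide": [1.0, 2.3, 0.6], "rotation": [0, 0, -0.04], "jaw": 1.5},
  {"slide": [1.6, 4.2, 1.2], "rotation": [0, 0, -0.085], "jaw": 1.5},
  {"slide": [0.1, 3.6, 1.3], "rotation": [0, 0, -0.172], "jaw": 1.5},
  {"slide": [-0.8, 3.7, 1.4], "rotation": [0, 0, -0.26], "jaw": 1.5},
  {"slide": [-1.8, 4.1, 1.6], "rotation": [0, 0, -0.347], "jaw": 1.5},
  {"slide": [-2.8, 4.7, 1.7], "rotation": [0, 0, -0.434], "jaw": 1.5},
  {"slide": [-3.8, 5.55, 1.85], "rotation": [0, 0, -0.521], "jaw": 1.5},
  {"slide": [-3.8, 5.55, 1.85], "rotation": [0, 0, -0.521], "jaw": 1.5},
])

```text
clock: 34.48
eef_pos: [0.3853, -0.3318, 0.3796]
tcp_rot: [-90.0, -20.3, 174.6]
ft_force: [0.6, -0.3, -3.0]
opening: 0.274
```

```bash
python3 - <<'E'
from h import *
R,p,s=pose(); print(p,R.as_euler('xyz',degrees=True),s["clock"],s["ft_force"])
c,im=wcam(); cv2.imwrite("pics/w27.png",im)
for pt,z in ((25,.07),(30,.06),(35,.055),(40,.05),(45,.047),(50,.045)): gn([.402,-.332,z],-5.5,pt)
E
```

```text
[ 0.3853 -0.3318  0.3796] [-89.954  -20.2766 174.6227] 34.475 [ 0.5879 -0.3235 -2.9737]
pitch 25 tcp [ 0.4023 -0.332   0.3734]
slide [-1.88, 0.06, -0.15] rot [-0.002, 0.001, -0.085] | deg 4.9
pitch 30 tcp [ 0.4286 -0.3346  0.3622]
slide [-4.75, 0.2, -0.14] rot [-0.002, 0.001, -0.172] | deg 9.9
pitch 35 tcp [ 0.4547 -0.3371  0.3538]
slide [-7.5, 0.09, -0.14] rot [-0.002, 0.001, -0.26] | deg 14.9
pitch 40 tcp [ 0.4804 -0.3396  0.343 ]
slide [-10.3, 0.21, -0.13] rot [-0.002, 0.001, -0.347] | deg 19.9
pitch 45 tcp [ 0.5055 -0.342   0.332 ]
slide [-13.05, 0.37, -0.13] rot [-0.002, 0.001, -0.434] | deg 24.9
pitch 50 tcp [ 0.5299 -0.3443  0.3199]
slide [-15.76, 0.67, -0.13] rot [-0.002, 0.001, -0.521] | deg 29.9
```

View pics/w27.png

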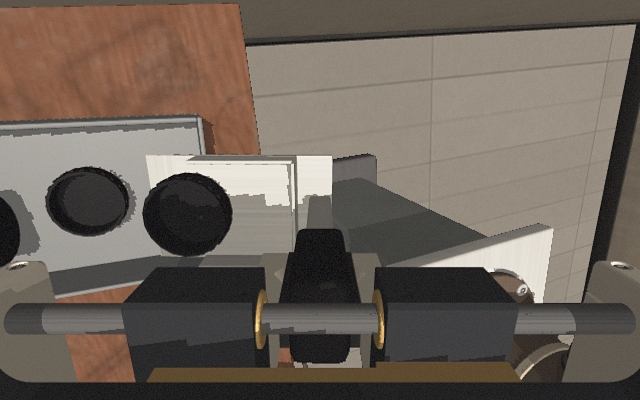

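>>> carry_out([
  {"slide": [-1.9, 0.05, -0.1], "rotation": [0, 0, -0.085], "jaw": 1.5},
  {"slide": [-4.75, 0.2, -0.1], "rotation": [0, 0, -0.172], "jaw": 1.5},
  {"slide": [-7.5, 0.1, -0.1], "rotation": [0, 0, -0.26], "jaw": 1.5},
  {"slide": [-10.3, 0.2, -0.1], "rotation": [0, 0, -0.347], "jaw": 1.5},
  {"slide": [-13.05, 0.35, -0.1], "rotation": [0, 0, -0.434], "jaw": 1.5},
  {"slide": [-15.75, 0.65, -0.1], "rotation": [0, 0, -0.521], "jaw": 1.5},
  {"slide": [-15.75, 0.65, -0.1], "rotation": [0, 0, -0.521], "jaw": 1.5},
  {"slide": [-15.75, 0.65, -0.1], "rotation": [0, 0, -0.521], "jaw": 1.5},
])

```text
clock: 35.52
eef_pos: [0.5296, -0.3444, 0.3203]
tcp_rot: [-89.9, -49.8, 174.6]
ft_force: [0.8, -0.2, -2.2]
opening: 0.274
```

>>> carry_out([
  {"slide": [0, 0, 0], "rotation": [0, 0, 0], "jaw": 1.5},
  {"slide": [0, 0, 0], "rotation": [0, 0, 0], "jaw": 1.5},
])

```text
clock: 35.78
eef_pos: [0.5291, -0.3444, 0.3217]
tcp_rot: [-89.9, -49.7, 174.5]
ft_force: [-0.1, -0.8, -2.6]
opening: 0.276
```

```bash
python3 - <<'E'
from h import *
R,p,s=pose(); print(p,R.as_euler('xyz',degrees=True),s["clock"],s["ft_force"])
c,im=wcam(); cv2.imwrite("pics/w28.png",im)
E
```

```text
[ 0.5291 -0.3444  0.3217] [-89.8835 -49.6982 174.539 ] 35.775 [-0.0688 -0.7706 -2.6318]
```

View pics/w28.png

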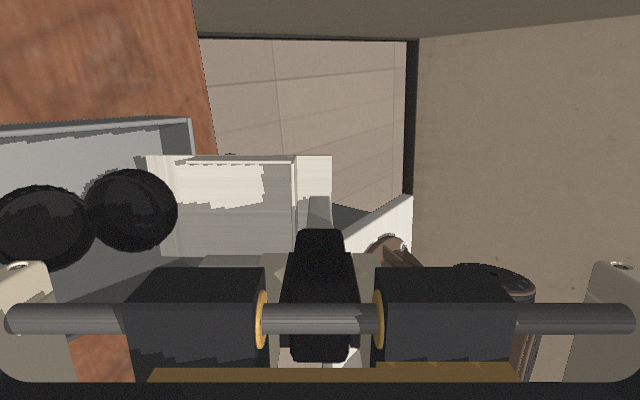

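```bash
python3 - <<'E'
from h import *
for pt,x,z in ((50,.38,.07),(45,.385,.10),(35,.41,.14),(25,.44,.16),(15,.48,.17),(5,.51,.17),(0,.52,.17)): gn([x,-.332,z],-5.5,pt)
E
```

```text
pitch 50 tcp [ 0.5079 -0.3443  0.3449]
slide [3.16, 0.1, 0.19] rot [-0.002, 0.0, -0.005] | deg 0.3
pitch 45 tcp [ 0.4885 -0.342   0.385 ]
slide [7.48, -1.01, 0.15] rot [-0.002, 0.001, 0.083] | deg 4.7
pitch 35 tcp [ 0.4627 -0.3371  0.4388]
slide [13.27, -2.48, -0.09] rot [-0.002, 0.001, 0.257] | deg 14.7
pitch 25 tcp [ 0.4403 -0.332   0.4634]
slide [16.63, -2.34, -0.38] rot [-0.002, 0.001, 0.432] | deg 24.7
pitch 15 tcp [ 0.4278 -0.327   0.4689]
slide [17.87, -1.71, -0.77] rot [-0.002, 0.001, 0.606] | deg 34.7
pitch 5 tcp [ 0.4069 -0.3221  0.4552]
slide [18.21, 0.8, -1.06] rot [-0.002, 0.001, 0.781] | deg 44.7
pitch 0 tcp [ 0.3926 -0.3197  0.4451]
slide [18.37, 2.56, -1.16] rot [-0.002, 0.001, 0.868] | deg 49.7
```

>>> carry_out([
  {"slide": [1.5, 0, 0.1], "rotation": [0, 0, 0], "jaw": 1.5},
  {"slide": [3.2, 0, 0.1], "rotation": [0, 0, 0], "jaw": 1.5},
  {"slide": [7.5, -1, 0.1], "rotation": [0, 0, 0.083], "jaw": 1.5},
  {"slide": [13.2, -2.5, 0], "rotation": [0, 0, 0.257], "jaw": 1.5},
  {"slide": [16.6, -2.3, -0.4], "rotation": [0, 0, 0.432], "jaw": 1.5},
  {"slide": [17.8, -1.7, -0.8], "rotation": [0, 0, 0.606], "jaw": 1.5},
  {"slide": [18.2, 0.8, -1], "rotation": [0, 0, 0.78], "jaw": 1.5},
  {"slide": [18.4, 2.5, -1.1], "rotation": [0, 0, 0.868], "jaw": 1.5},
])

```text
clock: 36.83
eef_pos: [0.3898, -0.3198, 0.4472]
tcp_rot: [-89.9, 0.4, 174.6]
ft_force: [0.4, 0.9, -3.6]
opening: 0.272
```

```bash
python3 - <<'E'
from h import *
R,p,s=pose(); print(p,R.as_euler('xyz',degrees=True),s["clock"])
# pan to y=-0.08 side to view tray
gs([.50,-.10,.16],0)
E
```

```text
[ 0.3898 -0.3198  0.4472] [-89.8931   0.3625 174.6026] 36.825
slide [-3.12, 1.19, -22.37] rot [-0.002, -0.094, -0.006] | deg 5.4
```

>>> carry_out([
  {"slide": [-0.8, 0, -5], "rotation": [0, -0.02, 0], "jaw": 1.5},
  {"slide": [-1.5, 0, -10], "rotation": [0, -0.05, 0], "jaw": 1.5},
  {"slide": [-2.2, 0.5, -15], "rotation": [0, -0.07, 0], "jaw": 1.5},
  {"slide": [-3, 1, -20], "rotation": [0, -0.09, 0], "jaw": 1.5},
  {"slide": [-3.1, 1.2, -22.4], "rotation": [0, -0.094, -0.006], "jaw": 1.5},
  {"slide": [-3.1, 1.2, -22.4], "rotation": [0, -0.094, -0.006], "jaw": 1.5},
])

```text
clock: 37.58
eef_pos: [0.4406, -0.0987, 0.4355]
tcp_rot: [-89.9, -0.0, -179.9]
ft_force: [0.2, 0.3, -2.1]
opening: 0.274
```

```bash
python3 - <<'E'
from h import *
t=read_camera("top")["img"]; cv2.imwrite("pics/t29.png",cv2.resize(t[130:280,200:460],None,fx=3,fy=3,interpolation=cv2.INTER_CUBIC))
t=read_camera("scene")["img"]; cv2.imwrite("pics/s29.png",cv2.resize(t[150:250,180:300],None,fx=6,fy=6,interpolation=cv2.INTER_CUBIC))
cv2.imwrite("pics/s29f.png",t)
E
```

```text
(no output)
```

View pics/t29.png

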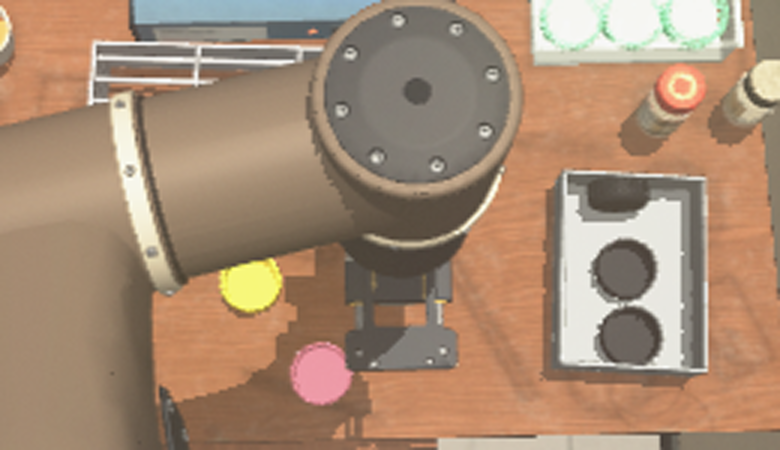

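View pics/s29.png

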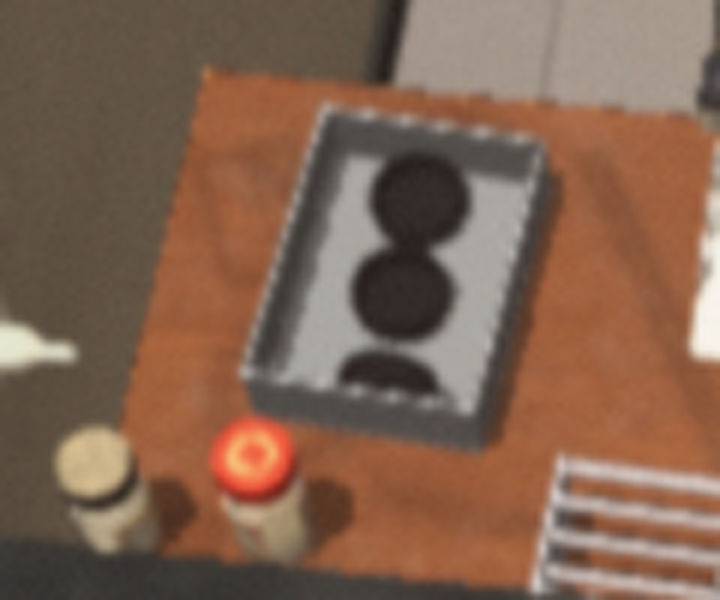

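View pics/s29f.png

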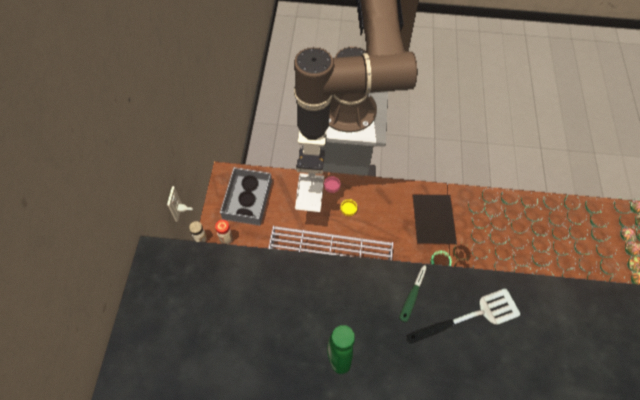

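```bash
python3 - <<'E'
from h import *
for c in ("top","scene"):
  r=read_camera(c)
  print(c,[(np.round(d["xyz"],3).tolist(),round(d["conf"],2)) for d in models.place_of(c,"lid1_mid")])
  print(c,[(np.round(d["xyz"],3).tolist(),round(d["conf"],2)) for d in models.look_for(c,"lid1_mid")])
i=cv2.imread("pics/t29.png"); cv2.imwrite("pics/t29c.png",cv2.resize(i[160:380,540:720],None,fx=3,fy=2.7,interpolation=cv2.INTER_CUBIC))
E
```

```text
top [([0.54, -0.33, 0.033], 0.74), ([0.462, 0.036, 0.015], 0.71), ([0.367, -0.035, 0.008], 0.71)]
top [([0.368, -0.036, 0.003], 0.84), ([0.462, 0.034, 0.008], 0.82), ([0.541, -0.325, 0.052], 0.65)]
scene [([0.37, -0.034, 0.012], 0.8), ([0.538, -0.332, 0.03], 0.61), ([0.46, 0.035, 0.014], 0.47)]
scene [([0.365, -0.036, 0.008], 0.77), ([0.457, 0.034, 0.002], 0.63)]
```

View pics/t29c.png

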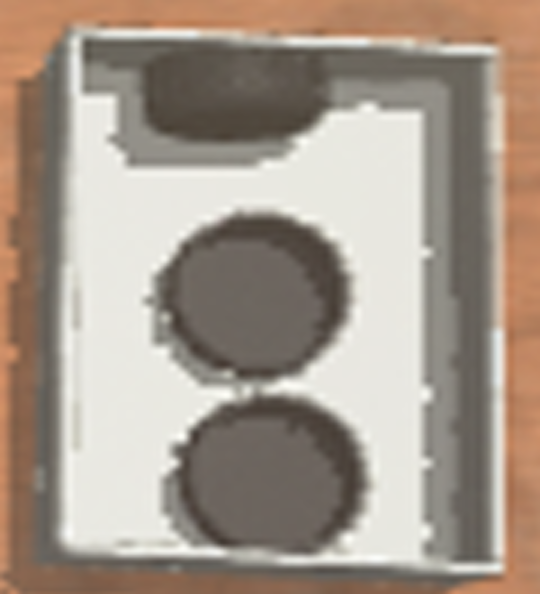

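```bash
python3 - <<'E'
from h import *
gs([.50,.12,.15],3)
gs([.466,.344,.11],5.5)
E
```

```text
slide [-0.02, 0.95, -21.73] rot [-0.002, -0.054, 0.0] | deg 3.1
slide [3.39, 4.9, -43.88] rot [-0.002, -0.097, 0.0] | deg 5.6
```

>>> carry_out([
  {"slide": [0, 0, -3], "rotation": [0, 0, 0], "jaw": 1.5},
  {"slide": [0, 0.2, -8], "rotation": [0, -0.02, 0], "jaw": 1.5},
  {"slide": [0, 0.5, -14], "rotation": [0, -0.04, 0], "jaw": 1.5},
  {"slide": [0, 0.9, -20], "rotation": [0, -0.054, 0], "jaw": 1.5},
  {"slide": [0.5, 1.5, -26], "rotation": [0, -0.06, 0], "jaw": 1.5},
  {"slide": [1.5, 2.5, -32], "rotation": [0, -0.075, 0], "jaw": 1.5},
  {"slide": [2.4, 3.7, -38], "rotation": [0, -0.09, 0], "jaw": 1.5},
  {"slide": [3.2, 4.6, -42.5], "rotation": [0, -0.097, 0], "jaw": 1.5},
])

```text
clock: 38.98
eef_pos: [0.4098, 0.3267, 0.3875]
tcp_rot: [-89.9, -0.0, -174.5]
ft_force: [0.5, 0.4, -2.1]
opening: 0.272
```

>>> carry_out([
  {"slide": [0, 0, 0], "rotation": [0, 0, 0], "jaw": 1.5},
  {"slide": [0, 0, 0], "rotation": [0, 0, 0], "jaw": 1.5},
])

```text
clock: 39.22
eef_pos: [0.4098, 0.3265, 0.3871]
tcp_rot: [-89.8, -0.1, -174.5]
ft_force: [0.1, 0.3, -2.9]
opening: 0.275
```

```bash
python3 - <<'E'
from h import *
c,im=wcam(); cv2.imwrite("pics/w30.png",im)
R,p,s=pose(); print(p,R.as_euler('xyz',degrees=True),s["clock"],s["ft_force"])
rep("wrist","mat","scoop_pan")
t=read_camera("top")["img"]; cv2.imwrite("pics/t30.png",cv2.resize(t[130:280,200:460],None,fx=3,fy=3,interpolation=cv2.INTER_CUBIC))
gs([.466,.344,.03],5.5)
gs([.466,.344,.003],5.5)
E
```

```text
[0.41   0.326  0.3875] [ -89.8291   -0.0317 -174.5111] 39.275 [ 0.4183  0.5897 -1.5912]
mat wrist []
scoop_pan wrist [([0.4676, 0.3298, 0.1107], 0.97)]
slide [0.06, 8.28, -1.31] rot [-0.002, -0.001, -0.0] | deg 0.1
slide [0.06, 10.98, -1.31] rot [-0.002, -0.001, -0.0] | deg 0.1
```

View pics/w30.png

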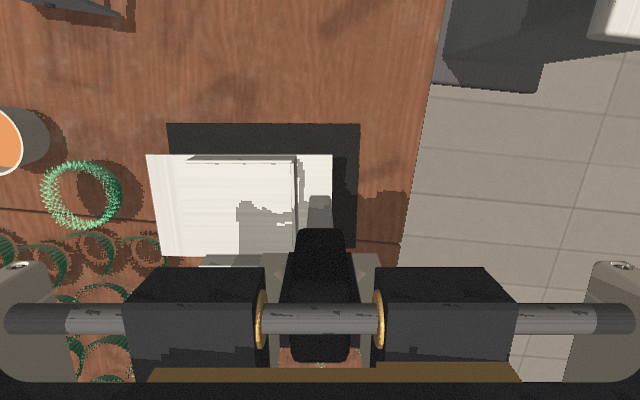

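View pics/t30.png

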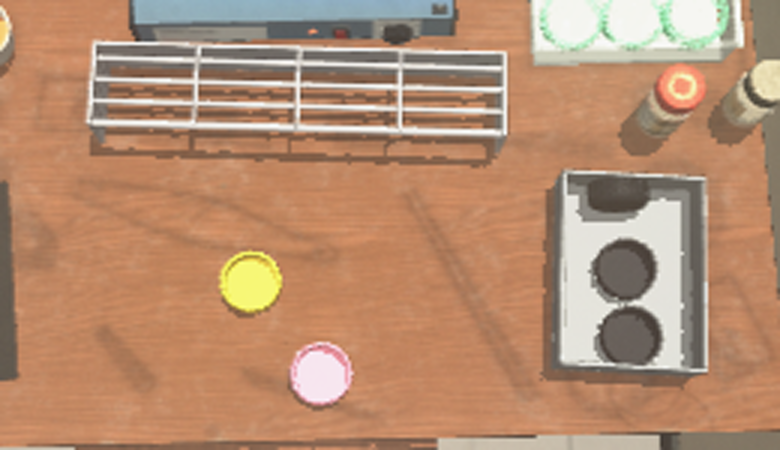

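>>> carry_out([
  {"slide": [0, 3, -0.5], "rotation": [0, 0, 0], "jaw": 1.5},
  {"slide": [0, 6, -1.0], "rotation": [0, 0, 0], "jaw": 1.5},
  {"slide": [0, 8.5, -1.3], "rotation": [0, 0, 0], "jaw": 1.5},
  {"slide": [0, 10, -1.3], "rotation": [0, 0, 0], "jaw": 1.5},
  {"slide": [0, 10.4, -1.3], "rotation": [0, 0, 0], "jaw": 1.5},
  {"slide": [0, 10.4, -1.3], "rotation": [0, 0, 0], "jaw": 1.5},
  {"slide": [0, 10.4, -1.3], "rotation": [0, 0, 0], "jaw": 1.5},
])

```text
clock: 40.3
eef_pos: [0.4092, 0.3386, 0.2849]
tcp_rot: [-90.0, 0.1, -174.6]
ft_force: [0.4, -0.7, -1.6]
opening: 0.274
```

```bash
python3 - <<'E'
from h import *
c,im=wcam(); cv2.imwrite("pics/w31.png",cv2.resize(im[80:300,60:420],None,fx=2.2,fy=2.2,interpolation=cv2.INTER_CUBIC))
R,p,s=pose(); print(p,R.as_euler('xyz',degrees=True),s["clock"],s["ft_force"])
gs([.466,.344,.003],5.5)
E
```

```text
[0.4091 0.3386 0.2848] [ -89.9601    0.0683 -174.5528] 40.35 [ 0.3956  0.5254 -2.0655]
slide [0.08, 0.67, 0.01] rot [-0.001, -0.001, -0.001] | deg 0.1
```

View pics/w31.png

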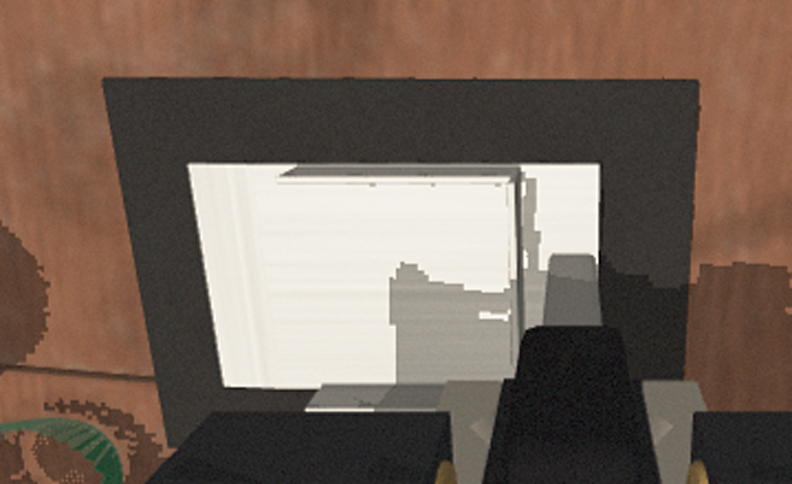

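```bash
python3 - <<'E'
from h import *
c,im=wcam()
f=lambda a:np.array(a)/2.2+[60,80]
m=back(c,f([(103,78),(698,80),(169,440)]),.003)
s=back(c,f([(187,163),(224,387)]),.0105); r=back(c,f([(600,163)]),.0125)
Q=Rn.from_euler('z',-5.5,degrees=True)
print(Q.apply(m));print(Q.apply(s),Q.apply(r)); 
print(Q.apply([.466,.344,0]))
E
```

```text
[[0.5939 0.2266 0.003 ]
 [0.3961 0.2274 0.003 ]
 [0.594  0.3624 0.003 ]]
[[0.5665 0.2537 0.0105]
 [0.5658 0.3361 0.0105]] [[0.4287 0.2534 0.0125]]
[0.4968 0.2978 0.    ]
```

>>> carry_out([
  {"slide": [0.05, 0.3, -0.1], "rotation": [0, 0, 0], "jaw": 1.5},
  {"slide": [0.05, 0.5, -0.1], "rotation": [0, 0, 0], "jaw": 1.5},
  {"slide": [0.05, 0.62, -0.1], "rotation": [0, 0, 0], "jaw": 1.5},
  {"slide": [0.05, 0.66, -0.1], "rotation": [0, 0, 0], "jaw": 1.5},
  {"slide": [0.05, 0.66, -0.1], "rotation": [0, 0, 0], "jaw": 1.5},
])

```text
clock: 41.02
eef_pos: [0.4084, 0.3394, 0.2786]
tcp_rot: [-89.9, 0.1, -174.5]
ft_force: [-3.8, -3.2, 5.7]
opening: 0.269
```

>>> carry_out([
  {"slide": [0, -0.03, 0], "rotation": [0, 0, 0], "jaw": 1.8},
  {"slide": [0, -0.03, 0], "rotation": [0, 0, 0], "jaw": 4},
  {"slide": [0, -0.03, 0], "rotation": [0, 0, 0], "jaw": 7},
  {"slide": [0, -0.03, 0], "rotation": [0, 0, 0], "jaw": 8.7},
  {"slide": [0, -0.03, 0], "rotation": [0, 0, 0], "jaw": 8.7},
  {"slide": [0, -0.03, 0], "rotation": [0, 0, 0], "jaw": 8.7},
  {"slide": [0, -0.03, 0], "rotation": [0, 0, 0], "jaw": 8.7},
])

```text
clock: 41.9
eef_pos: [0.4084, 0.3394, 0.2789]
tcp_rot: [-89.9, 0.1, -174.5]
ft_force: [-0.5, 0.6, -0.1]
opening: 0.891
```

>>> carry_out([
  {"slide": [0, -2, 0], "rotation": [0, 0, 0], "jaw": 8.7},
  {"slide": [0, -5, 0], "rotation": [0, 0, 0], "jaw": 8.7},
  {"slide": [0, -9, 0], "rotation": [0, 0, 0], "jaw": 8.7},
  {"slide": [0, -12, 0], "rotation": [0, 0, 0], "jaw": 8.7},
  {"slide": [0, -12, 0], "rotation": [0, 0, 0], "jaw": 8.7},
])

```text
clock: 42.52
eef_pos: [0.4086, 0.3399, 0.4016]
tcp_rot: [-90.2, 0.3, -174.5]
ft_force: [0.8, -0.0, -0.1]
opening: 0.992
```

```bash
python3 - <<'E'
from h import *
c,im=wcam(); cv2.imwrite("pics/w32.png",im)
t=read_camera("top")["img"]; cv2.imwrite("pics/t32.png",cv2.resize(t[80:280,140:500],None,fx=2.2,fy=2.2,interpolation=cv2.INTER_CUBIC))
R,p,s=pose(); print(p,s["clock"],s["ft_force"],s["opening"])
rep("wrist","scoop_pan","scoop_grip"); rep("scene","scoop_pan","mat","sesame_jar_mid","pepper_jar_mid","cup_stack_2_mid")
E
```

```text
[0.4081 0.3393 0.3988] 42.625 [ 0.0192 -0.2802 -0.7187] 0.9938999970187422
scoop_pan wrist [([0.47, 0.3409, 0.0022], 0.58)]
scoop_grip wrist [([0.4052, 0.3412, 0.1163], 0.9)]
scoop_pan scene []
mat scene [([0.4663, 0.3494, -0.0012], 0.58)]
sesame_jar_mid scene [([0.6235, -0.3787, 0.0538], 0.62)]
pepper_jar_mid scene [([0.6348, -0.47, 0.0467], 0.64)]
cup_stack_2_mid scene [([0.6446, 0.3604, 0.0232], 0.64)]
```

View pics/w32.png

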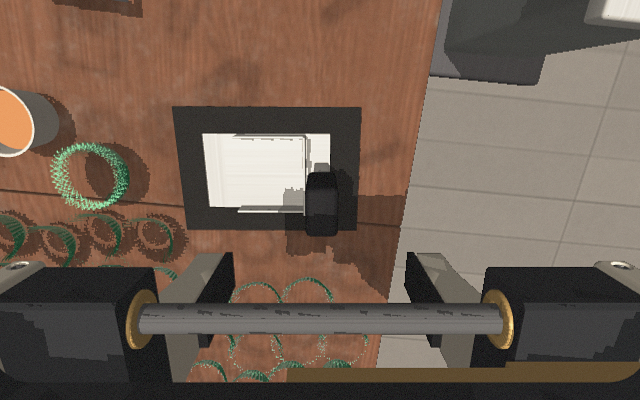

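View pics/t32.png

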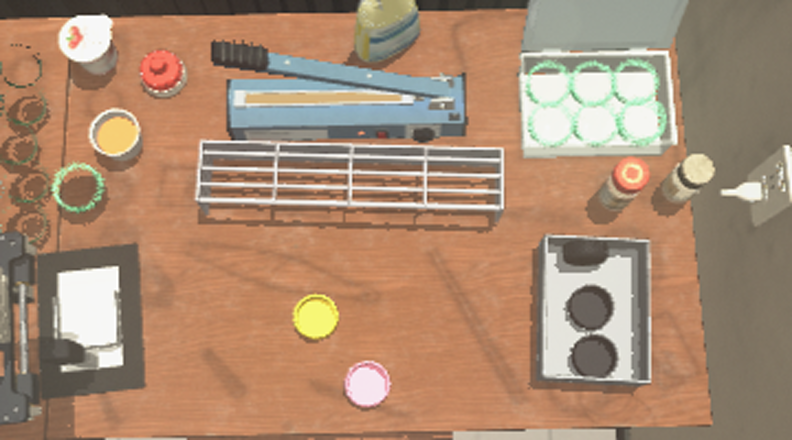

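```bash
python3 - <<'E'
from plant import manip, state
s=state(); print(s["qvel"],s["clock"])
print(manip.hand_in())
E
```

```text
[-0.06209728 -0.16548096  0.25817992  0.10840712 -0.08233943 -0.03227658] 42.975
the job is handed in; nothing more can be done
None
```

All three black lids that were there are in the grey tray. The scoop is back flat on the middle of its mat and released, and I handed the job in at about 43 s. One lid had been knocked about 2 cm aside mid-run; I found it again with the wrist camera before scooping it.

**Lids:** The last top view shows the shelf empty and three lids in the tray. Two lie flat. The third stands on its side, leaning against the tray's far wall, with its centre at about 33 mm, below the 55 mm rim; its top edge is probably about 1 cm above the rim. I left it that way because there wasn't room for it to lie flat.

**Scoop:** It was within about 2 mm of the mat's middle just before I set it down, and it looks centred and level in the wrist picture. After release, the scene camera did not detect the scoop; the wrist camera's networks and both the wrist and top pictures did.

**Left alone:** Both spice jars and the cup stack read within about 4 mm of where they started, which is within the networks' error. The pink and yellow look-alikes look unmoved in the top view.

**Forces:** Wrist readings never exceeded about 8 N, at the back plate and at set-down, and the gripper touched only the scoop handle.

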